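# Set up the fence board for a batch of stiles

## Robot

A 6-joint arm with a two-finger parallel gripper is mounted at the origin on the work surface. World frame = base frame: x ahead of the robot, y to its left, z up, the work surface at z = 0. Lengths are in m, angles in rad, forces in N, time in s.
With the tool pointing down it reaches from about 0.375 to 0.9 m from the base axis. Payload 3.1 kg.
Tool frame: the origin (TCP) lies where the fingers leave the gripper's body, on its centre line; the fingertips stand 70 mm ahead of it and the grasp point (between the pads) lies r.tcp_to_grasp ahead of it (r.tcp_to_grasp is the distance from the TCP to the grasp point, in m); z points along the fingers, y is the line along which they close (so a half turn about z gives the same grasp; the last joint's range is limited). The gripper opens to 87 mm and grips with 3 to 60 N. Pads are 19 mm wide; open, the fingers measure 117 mm over their backs; the gripper's body (75 mm by 190 mm) begins 51 mm behind the grasp point.
Start: joints at [-1.381, 0.527, 1.433, -0, 1.181, -0.178], TCP at [0.225, -0.583, 0.292] pointing down, gripper open.
Joint ranges: [-3.08, 3.08], [-0.75, 2.2], [0.22, 2.44], [-1.43, 4.57], [0, 2.65], [-2.85, 2.85]. Speed limits (rad/s): [2.79, 2.79, 3.14, 3.14, 3.14, 3.14].

## Interface

Orientations are given as a rotation vector (axis times angle).
In Python, from plant import r gives the robot as it stands.
- The arm moves only by the shell command python3 -m pendant 'ROWS' [FORCE]. ROWS is JSON, a list of rows, each an object with "grip": the closure, from 0 (fully open) to 1 (shut); "linear": the shift along the tool's x, y, z in cm, a list of three; "turn": the turn about the tool's z in rad. In form: [{"grip": grip, "linear": [dx, dy, dz], "turn": turn}, ...]. A call has 1 to 5 rows; each row is the pose to reach, as a shift and turn from the pose commanded when the call began, along the tool's axes at that moment; what a row does not reach only later rows make up. A row lasts 1/8 s, in which the tool goes at most 62.5 mm and 10.7 degrees, less where a joint would pass 70% of its speed; a pose out of reach is approached as far as the arm can. A call with a gripper value outside its range is refused whole. The fingers move at their own pace and stop on an object; FORCE is the grip in N (left out, the last holds). Time passes only in rows, so rows that repeat a pose let the fingers close. It gives the time, the measured TCP pose, the force, the opening and the grip force at its end, in the units of the state.
- r.get_state(): the state, without advancing time (a new reading comes with each control period).
- r.capture(name): name is "scene" or "side" or "wrist"; returns the picture (480x640x3 uint8, red, green, blue); there is no depth.
- r.get_calibration(name): a dict with "vertical_fov" (degrees; the focal length in pixels is half the picture's height over the tangent of half this angle, whatever the lens; pixels are square), "cx", "cy" (the principal point, pixels), "distortion" ([k1, k2, p1, p2, k3] as OpenCV has them; the pictures are not rectified), "cam_to_world" (4x4, takes a point from camera to world coordinates); the wrist camera has in their place "hand_eye" (4x4, takes a point from camera to tool coordinates, whose origin is the TCP and whose axes are the flange's). Camera axes: x right, y down, z forward; pixel columns grow to the right and rows downward; lengths in m; the calibration is good to about 2 mm. A picture is of the moment at which its call begins: read the wrist's pose just before it. get_calibration takes no time and is no camera call.
- r.close_job(): hands the job in; it is judged then, once.
The state is a dict: "time": time; "joints": joint angles; "qd": joint speeds; "joint_efforts": joint torques, N m; "tcp_pos": TCP position; "tool_rot": TCP orientation; "force": force on the tool from outside, world axes, zero at the start; "torque": the same for the moment, N m; "grip_width": finger opening in m; "grasp_force": force on a finger pad.
Only numpy, scipy, OpenCV 4.12 (cv2) and the standard library are available. Lean on these libraries where they do the work, as an engineer would, in place of code of your own. Each camera call takes 0.05 s, during which the arm holds its last target. There are 200 camera calls.

## Task

Get the fence board ready for marking out hinges on a batch of small pine stiles. Clear every piece of hardware left lying on the board into the steel tray and swing the flip stop fully down in front of the fence; then lay all the stiles flat on the board side by side, tight against the fence and one another, each pushed up so that its end butts against the stop. Leave the other tools and things on the bench where they are.

Things in the scene. Friction and masses are not known exactly. Their poses are not given: they have to be found in the camera images.
- board: Fixed grey melamine-faced board 200 (x) x 380 (y) x 18 mm thick; origin: centre of underside, on the bench. Fence along its whole y length: face at x = +50 mm looking to -x, 25 thick, top 52 above bench. Work area x -100 to +50. Stop carriage and knob on the fence at y -147 to -179, 86 high. Face of the lowered stop: y = -130, looking to +y, reaching from fence to x = -50; push stock along -y to meet it.
- flag (a joint): Flip stop arm, hinged on the fence about the board's y. 0 = fully down (end of travel), level, pointing to the board's -x, 10 mm above it; grows swinging up and back (1.57 upright, limit 2.5; starts 1.9 to 2.3). Friction 0.12 N m holds it where left. Dark steel bar 104 long, 22 deep, 12 thick (board y -142 to -130); upper edge 50 mm above the bench when down.
- flag_tip (a point): Centre of the end face of the stop's arm, 104 mm from the hinge (17 mm below hinge level when down).
- flag_hinge (a point): Hinge point of the flip stop, 4 mm behind the fence face, 56 mm above the bench, at mid-thickness of the arm.
- tray: Steel hardware tray, fixed, open on top, 250 mm (x) by 180 mm (y), walls 30 mm high and 4 mm thick. Origin: centre of the underside, on the bench; floor about 4 mm up.
- stile1_c (a point): Pine stile, a plain planed batten 170 mm (x) by 32 mm (y) by 24 mm (z), 70 g; two or three of them (alike) lie on the bench to the left of the board. Point: its centre. It is to lie on a broad (32 mm) face, either one, length along the fence, either way round.
- stile2_c (a point): Pine stile, a plain planed batten 170 mm (x) by 32 mm (y) by 24 mm (z), 70 g; two or three of them (alike) lie on the bench to the left of the board. Point: its centre. It is to lie on a broad (32 mm) face, either one, length along the fence, either way round.
- stile3_c (a point): Pine stile, a plain planed batten 170 mm (x) by 32 mm (y) by 24 mm (z), 70 g; two or three of them (alike) lie on the bench to the left of the board. Point: its centre. It is to lie on a broad (32 mm) face, either one, length along the fence, either way round.
- hinge_c (a point): Brass butt hinge, folded shut, 100 (x) x 45 mm (y), 13 mm high at the round knuckle along its +y edge, leaves 10 mm, 220 g. Point: its centre, 6.5 mm above its underside. One of the two or three hardware pieces lying on the board at the start.
- latch_c (a point): Cast iron thumb latch, 300 g: back plate about 140 (x) x 36 (y) x 5 mm lying flat, with a round bow handle on it: a 12 mm bar along x, its centre line 40 mm above the underside, straight from x = -34 to +18. Point: centre of the plate, 23 mm above its underside. One of the two or three hardware pieces lying on the board at the start.
- bradawl_c (a point): Bradawl, 60 g: beech handle about 84 mm long (x) and 26 mm thick with flats so that it does not roll, steel blade pointing to +x, 130 mm in all. Point: middle of the handle, on its axis, 13 mm above where it lies. One of the hardware pieces, lying on the board at the start.
- try_square: Bystander, to be left where it is: steel try square with rosewood stock, stock 100 mm, blade 150 mm, lying flat behind the board. Origin: at its underside.
- offcut: Bystander, to be left where it is: pine door offcut, 90 by 70 by 35 mm, behind the tray. Origin: at its underside.
- chisel: Bystander, to be left where it is: bevel edge chisel, 240 mm long, behind the board and tray. Origin: at its underside.
- gauge: Bystander, to be left where it is: rosewood marking gauge, 200 mm long, 66 mm high, behind the stiles. Origin: at its underside.
- jar: Bystander, to be left where it is: glass jar with a steel lid, 85 mm high, left of and behind the stiles. Origin: at its underside.
- glue: Bystander, to be left where it is: white glue bottle, 140 mm high, at the back left. Origin: at its underside.

How it is judged:
On the way, in this order (a step that is already met when the one before it is completed fails the run):
1. all hardware lies in the tray and the flip stop is fully down (x of hinge_c in the frame of tray between -0.118 and 0.118 m and y of hinge_c in the frame of tray between -0.083 and 0.083 m and z of hinge_c in the frame of tray between -0.01 and 0.055 m and x of latch_c in the frame of tray between -0.118 and 0.118 m and y of latch_c in the frame of tray between -0.083 and 0.083 m and z of latch_c in the frame of tray between -0.01 and 0.055 m and x of bradawl_c in the frame of tray between -0.118 and 0.118 m and y of bradawl_c in the frame of tray between -0.083 and 0.083 m and z of bradawl_c in the frame of tray between -0.01 and 0.055 m and value of joint flag below 0.06 rad), for 0.2 s.
2. then a stile is pushed against the lowered stop (more than 1 N) (value of joint flag below 0.06 rad and contact force between any of stile1, stile2, stile3 and flag above 1 N), for 0.1 s.
At the end, for the whole second after the job is handed in: Stop down (under 0.06 rad); all hardware at rest in the tray; all stiles at rest flat on the board, within 0.035 rad of the fence line, ends within 3 mm of the stop, side by side: the first within 3 mm of the fence, second within 4 and third within 5 mm of its close-packed place (all of step 1 and (x of stile1_c in the frame of board between 0.031 and 0.037 m or x of stile2_c in the frame of board between 0.031 and 0.037 m or x of stile3_c in the frame of board between 0.031 and 0.037 m) and (x of each of stile1_c, stile2_c, stile3_c in the frame of board above -0.02 m or x of stile1_c in the frame of board between -0.002 and 0.005 m or x of stile2_c in the frame of board between -0.002 and 0.005 m or x of stile3_c in the frame of board between -0.002 and 0.005 m) and y of stile1_c in the frame of board between -0.049 and -0.042 m and z of stile1_c in the frame of board between 0.026 and 0.034 m and angle between the x axis of each of stile1_c, stile2_c, stile3_c and the y axis of board, either way round below 0.035 rad and (angle between stile1_c's own z axis and vertical below 0.1 rad or angle between stile1_c's own z axis and vertical above 3.04 rad) and (x of stile1_c in the frame of board between 0.031 and 0.037 m or x of stile1_c in the frame of board between -0.002 and 0.005 m or x of stile1_c in the frame of board between -0.035 and -0.027 m) and y of stile2_c in the frame of board between -0.049 and -0.042 m and z of stile2_c in the frame of board between 0.026 and 0.034 m and (angle between stile2_c's own z axis and vertical below 0.1 rad or angle between stile2_c's own z axis and vertical above 3.04 rad) and (x of stile2_c in the frame of board between 0.031 and 0.037 m or x of stile2_c in the frame of board between -0.002 and 0.005 m or x of stile2_c in the frame of board between -0.035 and -0.027 m) and y of stile3_c in the frame of board between -0.049 and -0.042 m and z of stile3_c in the frame of board between 0.026 and 0.034 m and (angle between stile3_c's own z axis and vertical below 0.1 rad or angle between stile3_c's own z axis and vertical above 3.04 rad) and (x of stile3_c in the frame of board between 0.031 and 0.037 m or x of stile3_c in the frame of board between -0.002 and 0.005 m or x of stile3_c in the frame of board between -0.035 and -0.027 m) and linear speed of each of stile1, stile2, stile3, hinge, latch, bradawl below 0.01 m/s); the robot touches nothing.
It fails at once if a bystander is pushed more than 40 mm from its place (distance of any of try_square, offcut, chisel, gauge, jar, glue from where it was at the start of the episode above 0.04 m).
Of hinge, latch, bradawl only 2 to 3 are there at a start; the rules pass over those that are not, and their reading is None.
Of stile1, stile2, stile3 only 2 to 3 are there at a start; the rules pass over those that are not, and their reading is None.
At some moment in a run one of stile1, stile2, stile3, hinge, latch, bradawl may be knocked a few centimetres aside while the robot is not near it.
Once in a run the grip may slacken for a moment while it holds something.
It also fails if it takes over 210 s, if anything falls off the work surface, if the arm or the gripper's body presses on something with over 40 N, if the wrist force passes 120 N, or if a joint passes its speed limit or range.

## Working session

There is one attempt and no reset: what is moved stays moved. The work goes in short steps, Python scripts to look and compute and a shell command to move; the robot and the scene stay as the last step left them, time stands still between calls to the robot, and variables do not carry over. Pictures are saved under pics/ and viewed, at most 14 in all, crops included, and the job is handed in when it is done.

```bash
ls; mkdir -p pics; cat > h.py <<'E'
import numpy as np, cv2
from plant import r
from scipy.spatial.transform import Rotation as R
def snap(n,f):
    s=r.get_state(); im=r.capture(n); cv2.imwrite('pics/'+f+'.png',im[:,:,::-1]); 
    c=r.get_calibration(n)
    if 'hand_eye' in c:
        T=np.eye(4);T[:3,:3]=R.from_rotvec(s['tool_rot']).as_matrix();T[:3,3]=s['tcp_pos'];c['cam_to_world']=T@np.array(c['hand_eye'])
    np.save('pics/'+f+'.npy',c,allow_pickle=True); return im,c
def K(c):
    f=240/np.tan(np.radians(c['vertical_fov'])/2); return np.array([[f,0,c['cx']],[0,f,c['cy']],[0,0,1.]])
def load(f): return cv2.imread('pics/'+f+'.png')[:,:,::-1],np.load('pics/'+f+'.npy',allow_pickle=True).item()
def ray(c,px):
    p=cv2.undistortPoints(np.array(px,float).reshape(-1,1,2),K(c),np.array(c['distortion'],float)).reshape(-1,2)
    T=np.array(c['cam_to_world']); return T[:3,3],np.c_[p,np.ones(len(p))]@T[:3,:3].T
def plane(c,px,z):
    o,d=ray(c,px); return (o+d*((z-o[2])/d[:,2])[:,None])[:,:2]
def proj(c,P):
    T=np.linalg.inv(np.array(c['cam_to_world'])); P=np.array(P,float).reshape(-1,3)@T[:3,:3].T+T[:3,3]
    return cv2.projectPoints(P,np.zeros(3),np.zeros(3),K(c),np.array(c['distortion'],float))[0].reshape(-1,2)
E
python3 - <<'E'
from h import *
np.set_printoptions(precision=3,suppress=True)
for n in('scene','side'): 
    im,c=snap(n,n+'0'); print(c)
print(r.get_state(), r.tcp_to_grasp, r.get_calibration('wrist'))
E
```

```text
pics
{'vertical_fov': 56.70177184592979, 'cx': 317.454526288778, 'cy': 241.27904370358846, 'distortion': array([0.038, 0.   , 0.   , 0.   , 0.   ]), 'cam_to_world': array([[ 0.445,  0.687, -0.574,  1.133],
       [ 0.895, -0.33 ,  0.3  , -0.235],
       [ 0.016, -0.648, -0.762,  0.789],
       [ 0.   ,  0.   ,  0.   ,  1.   ]])}
{'vertical_fov': 50.86641812585536, 'cx': 316.95053688438423, 'cy': 238.67121245272213, 'distortion': array([-0.078,  0.   ,  0.   ,  0.   ,  0.   ]), 'cam_to_world': array([[-0.807, -0.373,  0.458,  0.039],
       [-0.59 ,  0.532, -0.607,  0.794],
       [-0.018, -0.76 , -0.65 ,  0.848],
       [ 0.   ,  0.   ,  0.   ,  1.   ]])}
{'time': 0.1, 'joints': array([-1.381,  0.528,  1.434,  0.   ,  1.181, -0.179]), 'qd': array([-0.001, -0.003, -0.003,  0.   ,  0.   , -0.001]), 'joint_efforts': array([ -0.   , -44.098, -17.715,   0.063,   0.053,  -0.   ]), 'tcp_pos': array([ 0.225, -0.583,  0.291]), 'tool_rot': array([-3.087, -0.574,  0.   ]), 'force': array([ 0.425, -0.187, -0.451]), 'torque': array([ 0.031, -0.011,  0.066]), 'grasp_force': 0.0, 'grip_width': 0.08691576490480173} 0.051 {'vertical_fov': 64.00869842354673, 'cx': 318.52307625856986, 'cy': 243.29964121199725, 'distortion': array([-0.055,  0.   ,  0.   ,  0.   ,  0.   ]), 'hand_eye': array([[ 0.   , -0.953, -0.301,  0.083],
       [ 1.   ,  0.001, -0.001,  0.   ],
       [ 0.001, -0.301,  0.953, -0.093],
       [ 0.   ,  0.   ,  0.   ,  1.   ]])}
```

View pics/scene0.png

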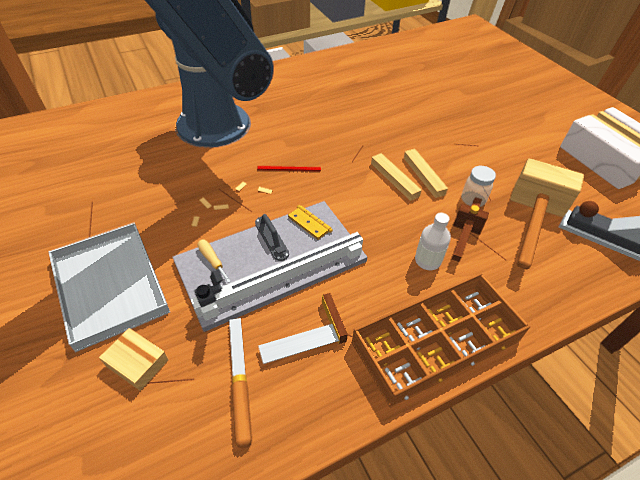

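View pics/side0.png

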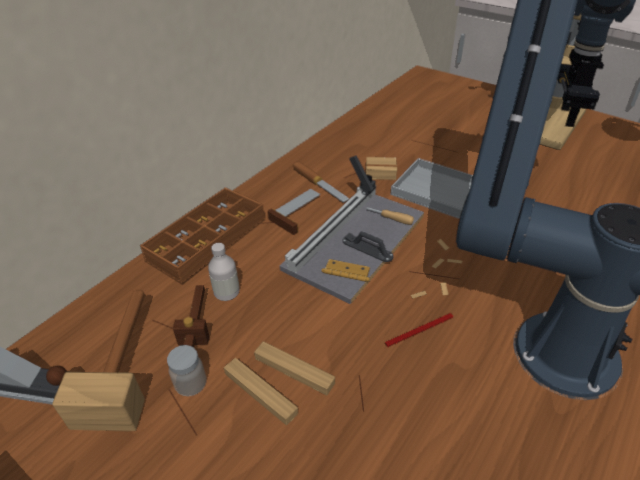

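The scene view shows the board with its corners at (175,258), (325,205) and (366,260), the hinge at (310,221), the latch at (271,238) and the bradawl at (211,257). The tray is at (108,287). There are two stiles, at (396,177) and (425,172). The side view agrees: the flag is up at (361,173) and the tray is at (435,185).

```bash
python3 - <<'E'
from h import *
np.set_printoptions(precision=3,suppress=True)
_,a=load('scene0');_,b=load('side0')
print('board sc',plane(a,[(175,258),(325,205)],.018),'side',plane(b,[(283,266),(352,298),(421,215)],.018))
print('hw sc',plane(a,[(310,221),(271,238),(211,257)],.025),'side',plane(b,[(346,270),(368,246),(390,215)],.025))
print('tray sc',plane(a,[(50,263),(135,226),(167,310),(74,348)],.03),'side',plane(b,[(420,160),(393,190)],.03))
print('stiles sc',plane(a,[(396,177),(425,172)],.024),'side',plane(b,[(294,366),(261,387)],.024))
E
```

```text
board sc [[ 0.46  -0.233]
 [ 0.455  0.137]] side [[ 0.631  0.147]
 [ 0.44   0.138]
 [ 0.454 -0.219]]
hw sc [[ 0.493  0.077]
 [ 0.502 -0.025]
 [ 0.496 -0.163]] side [[ 0.497  0.078]
 [ 0.5   -0.024]
 [ 0.518 -0.163]]
tray sc [[ 0.371 -0.469]
 [ 0.34  -0.29 ]
 [ 0.591 -0.281]
 [ 0.597 -0.45 ]] side [[ 0.576 -0.448]
 [ 0.565 -0.262]]
stiles sc [[0.448 0.345]
 [0.465 0.424]] side [[0.431 0.359]
 [0.452 0.433]]
```

```bash
cat >> h.py <<'E'
def to(x,y,z,yaw,frm=None):
    """shift (cm, tool axes) and turn to bring the TCP to x,y,z,yaw (tool down)"""
    s=r.get_state()
    if frm is None:
        M=R.from_rotvec(s['tool_rot']).as_matrix(); p=s['tcp_pos']
    else:
        c0,s0=np.cos(frm[3]),np.sin(frm[3]); M=np.array([[c0,s0,0],[s0,-c0,0],[0,0,-1.]]); p=frm[:3]
    y0=np.arctan2(M[1,0],M[0,0]); d=M.T@(np.array([x,y,z])-p)*100
    t=(y0-yaw+np.pi)%(2*np.pi)-np.pi
    print('lin',np.round(d,2),'turn',round(t,3)); return (x,y,z,yaw)
def st():
    s=r.get_state(); M=R.from_rotvec(s['tool_rot']).as_matrix()
    print('t',round(s['time'],2),'tcp',np.round(s['tcp_pos'],4),'yaw',round(np.arctan2(M[1,0],M[0,0]),4),'tilt',round(float(np.arccos(-M[2,2])),4),'F',np.round(s['force'],1),'w',round(s['grip_width'],4),'g',round(s['grasp_force'],1),'j',np.round(s['joints'],2))
E
python3 -c "
from h import *
p=to(.48,-.05,.35,0); to(.48,.3,.35,0,p)"
```

```text
lin [ 42.98 -40.53  -5.77] turn 0.368
lin [  0. -35.   0.] turn 0.0
```

```bash
python3 -m pendant '[{"grip":0,"linear":[5,-5,-2],"turn":0},{"grip":0,"linear":[9,-9,-4],"turn":0},{"grip":0,"linear":[13,-13,-5.8],"turn":0},{"grip":0,"linear":[17,-17,-5.8],"turn":0},{"grip":0,"linear":[21.5,-20.3,-5.8],"turn":0}]' 20
python3 -m pendant '[{"grip":0,"linear":[4.3,-4,0],"turn":0.08},{"grip":0,"linear":[8.6,-8,0],"turn":0.16},{"grip":0,"linear":[13,-12.2,0],"turn":0.25},{"grip":0,"linear":[17.2,-16.2,0],"turn":0.34},{"grip":0,"linear":[21.5,-20.2,0],"turn":0.368}]'
python3 -m pendant '[{"grip":0,"linear":[0,0,0],"turn":0},{"grip":0,"linear":[0,0,0],"turn":0}]'
python3 -c "
from h import *
st(); snap('wrist','w0')"
```

```text
time: 0.72
tcp_pos: [0.3526, -0.3141, 0.3504]
tool_rot: [-3.089, -0.574, -0.0]
force: [1.3, -0.3, -0.4]
grip_width: 0.0871
grasp_force: 0.0
time: 1.35
tcp_pos: [0.4807, -0.0488, 0.3501]
tool_rot: [3.141, -0.002, -0.0]
force: [1.5, -1.6, 0.5]
grip_width: 0.0874
grasp_force: 0.0
time: 1.6
tcp_pos: [0.48, -0.0506, 0.3499]
tool_rot: [3.141, 0.002, -0.002]
force: [-0.2, -0.5, 0.1]
grip_width: 0.0868
grasp_force: 0.0
t 1.6 tcp [ 0.48   -0.0506  0.3499] yaw 0.0011 tilt 0.0011 F [-0.2 -0.5  0.1] w 0.0868 g 0.0 j [-0.34  0.26  1.7  -0.    1.18  1.23]
```

View pics/w0.png

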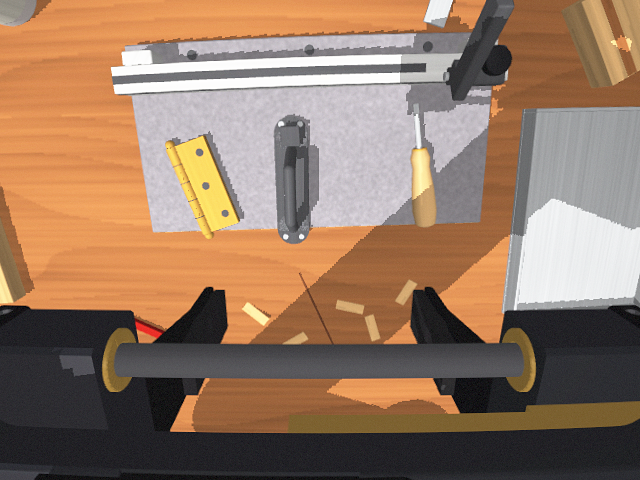

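The wrist view shows the hinge centred at about (203,187) and tilted, the latch bar at (290,188), the bradawl handle at (423,187), and the board front corners at (155,232) and (480,222). The flag is upright at (480,45) and the tray is on the right.

```bash
python3 - <<'E'
from h import *
np.set_printoptions(precision=4,suppress=True)
im,c=load('w0'); _,a=load('scene0');_,b=load('side0')
f=plane(c,[(155,232),(480,222)],.018); print('front',f)
d=f[0]-f[1]; print('len',np.hypot(*d),'yaw(board y dir -90)',np.arctan2(d[1],d[0])-np.pi/2)
e=plane(c,[(113,94),(400,84)],.052); d=e[0]-e[1]; print('fence edge?',e,np.arctan2(d[1],d[0])-np.pi/2)
hk=plane(c,[(167,143),(210,237)],.024);hl=plane(c,[(205,136),(239,217)],.028)
print('hinge',hk,hl,(hk.mean(0)+hl.mean(0))/2)
d=hk[0]-hk[1];print('hinge axis ang',np.arctan2(d[1],d[0]))
print('latch plate',plane(c,[(293,115),(293,243)],.023),'bar',plane(c,[(290,150),(290,225)],.06))
print('awl',plane(c,[(421,150),(425,226)],.031),'tray corners',plane(c,[(526,108)],.03),plane(c,[(505,312)],.0))
print('flag tip? ',plane(c,[(497,0)],.13))
# flag from scene/side triangulation needs view
E
python3 - <<'E'
import cv2,numpy as np
a=cv2.imread('pics/scene0.png')[215:335,165:375];b=cv2.imread('pics/side0.png')[145:235,320:480]
A=cv2.resize(a,None,fx=3.8,fy=3.8)[:300];
A=cv2.resize(a[40:120,0:110],(440,320));B=cv2.resize(b,(569,320))[:, :360]
cv2.imwrite('pics/crop1.png',np.hstack([A,B]))
E
```

```text
front [[ 0.4416  0.1391]
 [ 0.4542 -0.2367]]
len 0.37599207141157154 yaw(board y dir -90) 0.03355060701493695
fence edge? [[ 0.5909  0.1492]
 [ 0.5984 -0.1283]] 0.027054961870668137
hinge [[0.5422 0.1113]
 [0.4374 0.0732]] [[0.5493 0.0685]
 [0.4618 0.0376]] [0.4977 0.0726]
hinge axis ang 0.34820287635445735
latch plate [[ 0.57   -0.024 ]
 [ 0.43   -0.0216]] bar [[ 0.5367 -0.0229]
 [ 0.4612 -0.0214]]
awl [[ 0.5353 -0.1584]
 [ 0.4527 -0.1694]] tray corners [[ 0.5794 -0.2655]] [[ 0.3289 -0.2939]]
flag tip?  [[ 0.6511 -0.1814]]
```

View pics/crop1.png

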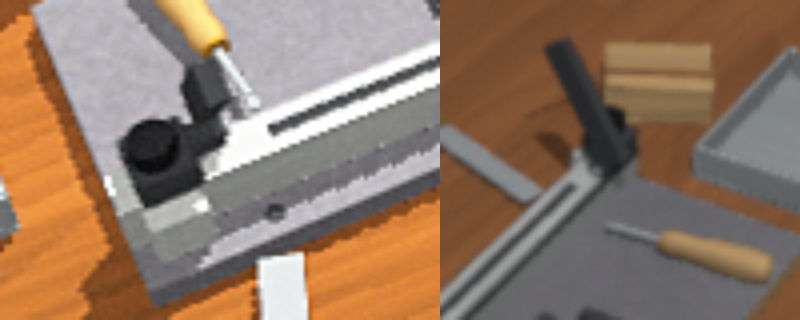

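The crops show the flag up and leaning back beyond the fence, and the bradawl blade lying where the stop will come down. So I'll clear the hardware first, starting with the hinge.

```bash
python3 -c "
from h import *
p=to(.498,.073,.13,.348); p=to(.498,.073,.09,.348,p);q=to(.498,.073,.2,.348,p); q=to(.462,-.33,.2,.03,q); to(.462,-.33,.2,.03,p)"
```

```text
lin [  1.83 -12.43  21.99] turn -0.349
lin [0. 0. 4.] turn 0.0
lin [  0.   0. -11.] turn 0.0
lin [-17.13  36.66   0.  ] turn 0.318
lin [-17.13  36.66 -11.  ] turn 0.318
```

```bash
python3 -m pendant '[{"grip":0,"linear":[0.5,-3,5],"turn":-0.1},{"grip":0,"linear":[1,-7,10],"turn":-0.2},{"grip":0,"linear":[1.8,-12.4,15],"turn":-0.3},{"grip":0,"linear":[1.8,-12.4,20],"turn":-0.349},{"grip":0,"linear":[1.8,-12.4,22],"turn":-0.349}]' 30 
python3 -m pendant '[{"grip":0,"linear":[0,0,0],"turn":0},{"grip":0,"linear":[0,0,2],"turn":0},{"grip":0,"linear":[0,0,4],"turn":0},{"grip":0,"linear":[0,0,4],"turn":0}]'
python3 -c "
from h import *
st()"
python3 -m pendant '[{"grip":1,"linear":[0,0,0],"turn":0},{"grip":1,"linear":[0,0,0],"turn":0},{"grip":1,"linear":[0,0,0],"turn":0},{"grip":1,"linear":[0,0,0],"turn":0},{"grip":1,"linear":[0,0,0],"turn":0}]'
python3 -m pendant '[{"grip":1,"linear":[0,0,-3],"turn":0},{"grip":1,"linear":[0,0,-7],"turn":0},{"grip":1,"linear":[0,0,-11],"turn":0},{"grip":1,"linear":[0,0,-11],"turn":0}]'
python3 -c "
from h import *
st()"
```

```text
time: 2.28
tcp_pos: [0.4966, 0.0726, 0.1271]
tool_rot: [-3.093, -0.543, 0.01]
force: [0.2, 0.5, 0.0]
grip_width: 0.087
grasp_force: 0.0
time: 2.78
tcp_pos: [0.4987, 0.0721, 0.0906]
tool_rot: [3.095, 0.542, -0.0]
force: [0.3, -0.2, 0.5]
grip_width: 0.0869
grasp_force: 0.0
t 2.77 tcp [0.4987 0.0721 0.0906] yaw 0.3466 tilt 0.0001 F [ 0.3 -0.2  0.5] w 0.0869 g 0.0 j [-0.08  0.71  1.88 -0.    0.55  1.15]
time: 3.4
tcp_pos: [0.4982, 0.0736, 0.0903]
tool_rot: [-3.094, -0.545, 0.001]
force: [-0.1, 1.0, -0.3]
grip_width: 0.0452
grasp_force: 0.6
time: 3.9
tcp_pos: [0.4999, 0.0734, 0.2027]
tool_rot: [3.092, 0.545, 0.01]
force: [0.6, -0.1, -3.2]
grip_width: 0.0445
grasp_force: 30.0
t 3.9 tcp [0.4999 0.0734 0.2027] yaw 0.3492 tilt 0.0065 F [ 0.6 -0.1 -3.2] w 0.0445 g 30.0 j [-0.08  0.5   1.82 -0.    0.81  1.15]
```

```bash
python3 -m pendant '[{"grip":1,"linear":[-2.5,5,-2],"turn":0.06},{"grip":1,"linear":[-5,10.5,-4],"turn":0.13},{"grip":1,"linear":[-7.5,16,-6],"turn":0.2},{"grip":1,"linear":[-10,21.5,-8],"turn":0.26},{"grip":1,"linear":[-12.6,27,-8],"turn":0.318}]'
python3 -c "
from h import *
st();to(.43,-.33,.28,.03)"
```

```text
time: 4.53
tcp_pos: [0.4722, -0.2237, 0.2801]
tool_rot: [3.141, 0.046, 0.001]
force: [-0.2, 0.0, -1.9]
grip_width: 0.044
grasp_force: 30.0
t 4.53 tcp [ 0.4722 -0.2237  0.2801] yaw 0.0291 tilt 0.0007 F [-0.2  0.  -1.9] w 0.044 g 30.0 j [-0.66  0.41  1.7   0.    1.03  0.88]
lin [-4.53e+00  1.05e+01  1.00e-02] turn -0.001
```

```bash
python3 -m pendant '[{"grip":1,"linear":[-2.2,5,0],"turn":0},{"grip":1,"linear":[-4.5,10.5,-1],"turn":0},{"grip":1,"linear":[-4.5,10.5,-2],"turn":0},{"grip":1,"linear":[-4.5,10.5,-2],"turn":0}]'
python3 -c "
from h import *
st();snap('wrist','w1')"
```

```text
time: 5.03
tcp_pos: [0.4303, -0.3278, 0.2993]
tool_rot: [-3.139, -0.047, 0.001]
force: [0.0, 0.9, -1.5]
grip_width: 0.0446
grasp_force: 30.0
t 5.03 tcp [ 0.4303 -0.3278  0.2993] yaw 0.0297 tilt 0.0022 F [ 0.   0.9 -1.5] w 0.0446 g 30.0 j [-0.86  0.41  1.63  0.    1.1   0.68]
```

View pics/w1.png

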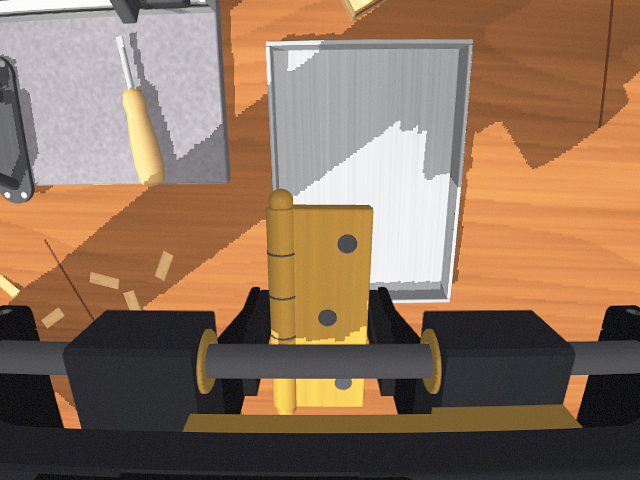

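The hinge is held squarely. The tray's outer rim corners are at (267,42), (472,41) and (451,300).

```bash
python3 -c "
from h import *
im,c=load('w1'); p=plane(c,[(267,42),(472,41),(451,300)],.03); print(p, (p[0]+p[2])/2)
d=p[1]-p[2];yaw=np.arctan2(d[1],d[0]);m=(p[0]+p[2])/2;print('yaw',yaw)
u=lambda a,b:m+np.array([np.cos(yaw)*a-np.sin(yaw)*b,np.sin(yaw)*a+np.cos(yaw)*b])
for b in (.04,-.007,-.05): print(b,u(0,b))
x,y=u(0,.04);q=to(x,y,.15,yaw);to(x,y,.08,yaw,q)
"
```

```text
[[ 0.5785782  -0.27864294]
 [ 0.58597538 -0.45561305]
 [ 0.34046477 -0.46868986]] [ 0.45952149 -0.3736664 ]
yaw 0.05321342984951975
0.04 [ 0.45739395 -0.33372302]
-0.007 [ 0.45989381 -0.38065649]
-0.05 [ 0.4621809  -0.42359563]
lin [ 2.7  0.8 14.9] turn -0.022
lin [0. 0. 7.] turn 0.0
```

```bash
python3 -m pendant '[{"grip":1,"linear":[2,0.8,5],"turn":-0.02},{"grip":1,"linear":[2.7,0.8,10],"turn":-0.02},{"grip":1,"linear":[2.7,0.8,15],"turn":-0.02},{"grip":1,"linear":[2.7,0.8,19],"turn":-0.02},{"grip":1,"linear":[2.7,0.8,22],"turn":-0.02}]'
python3 -m pendant '[{"grip":1,"linear":[0,0,0],"turn":0},{"grip":0.36,"linear":[0,0,0],"turn":0},{"grip":0.36,"linear":[0,0,0],"turn":0},{"grip":0.36,"linear":[0,0,0],"turn":0}]'
python3 -m pendant '[{"grip":0.36,"linear":[0,0,-4],"turn":0},{"grip":0.36,"linear":[0,0,-8],"turn":0},{"grip":0.2,"linear":[0,0,-12],"turn":0},{"grip":0,"linear":[0,0,-12],"turn":0}]'
python3 -c "
from h import *
st();im,c=load('w1');pts=plane(c,[(126,90),(150,180)],.031);print(pts,pts.mean(0)); d=pts[0]-pts[1]; y=np.arctan2(d[1],d[0]);print(y)
m=pts.mean(0); q=to(*m,.2,y); to(*m,.09,y,q)"
```

```text
time: 5.7
tcp_pos: [0.4578, -0.3323, 0.0776]
tool_rot: [-3.137, -0.084, 0.004]
force: [0.2, -0.6, -1.5]
grip_width: 0.044
grasp_force: 30.0
time: 6.2
tcp_pos: [0.4584, -0.3357, 0.0815]
tool_rot: [3.139, 0.08, 0.002]
force: [0.6, -0.1, 0.2]
grip_width: 0.055
grasp_force: 0.0
time: 6.7
tcp_pos: [0.4593, -0.3369, 0.2043]
tool_rot: [3.134, 0.079, 0.009]
force: [0.3, 0.3, -0.7]
grip_width: 0.0684
grasp_force: 0.0
t 6.7 tcp [ 0.4593 -0.3369  0.2043] yaw 0.0507 tilt 0.0089 F [ 0.3  0.3 -0.7] w 0.0684 g 0.0 j [-0.83  0.57  1.66  0.    0.9   0.69]
[[ 0.53721677 -0.15178843]
 [ 0.45669081 -0.1665736 ]] [ 0.49695379 -0.15918102]
0.18158503627137199
lin [  4.66 -17.56   0.33] turn -0.131
lin [ 0.  0. 11.] turn 0.0
```

```bash
python3 -m pendant '[{"grip":0,"linear":[1.1,-5,0],"turn":-0.03},{"grip":0,"linear":[2.5,-10,0],"turn":-0.06},{"grip":0,"linear":[3.7,-15,2],"turn":-0.1},{"grip":0,"linear":[4.5,-17.3,5],"turn":-0.11},{"grip":0,"linear":[4.5,-17.3,7],"turn":-0.11}]' 
python3 -m pendant '[{"grip":0,"linear":[0,0,2],"turn":0},{"grip":0,"linear":[0,0,4.3],"turn":0},{"grip":0,"linear":[0,0,4.3],"turn":0},{"grip":1,"linear":[0,0,4.3],"turn":0},{"grip":1,"linear":[0,0,4.3],"turn":0}]' 25
python3 -m pendant '[{"grip":1,"linear":[0,0,0],"turn":0},{"grip":1,"linear":[0,0,0],"turn":0},{"grip":1,"linear":[0,0,0],"turn":0},{"grip":1,"linear":[0,0,0],"turn":0},{"grip":1,"linear":[0,0,0],"turn":0}]'
python3 -c "
from h import *
st();p=to(.455,-.424,.2,.05);to(.455,-.424,.082,.05,p)"
```

```text
time: 7.32
tcp_pos: [0.4931, -0.1575, 0.1286]
tool_rot: [-3.129, -0.257, 0.004]
force: [-0.5, -0.9, -0.0]
grip_width: 0.0871
grasp_force: 0.0
time: 7.95
tcp_pos: [0.4941, -0.1602, 0.0881]
tool_rot: [3.131, 0.251, 0.001]
force: [-0.1, 1.6, 11.3]
grip_width: 0.0742
grasp_force: 5.5
time: 8.57
tcp_pos: [0.4943, -0.1603, 0.0881]
tool_rot: [3.131, 0.252, 0.002]
force: [-0.1, 1.1, 10.7]
grip_width: 0.0253
grasp_force: 5.5
t 8.57 tcp [ 0.4943 -0.1603  0.0881] yaw 0.1605 tilt 0.0015 F [-0.1  1.1 10.7] w 0.0253 g 5.5 j [-0.53  0.72  1.84  0.    0.57  0.88]
lin [ -8.08  25.41 -11.18] turn 0.11
lin [ 0.   0.  11.8] turn 0.0
```

```bash
python3 -m pendant '[{"grip":1,"linear":[0,0,-3],"turn":0},{"grip":1,"linear":[0,0,-6],"turn":0},{"grip":1,"linear":[0,0,-11],"turn":0},{"grip":1,"linear":[0,0,-11],"turn":0}]'
python3 -m pendant '[{"grip":1,"linear":[-1.6,5,0],"turn":0.02},{"grip":1,"linear":[-3.2,10,0],"turn":0.04},{"grip":1,"linear":[-4.8,15,0],"turn":0.06},{"grip":1,"linear":[-6.5,20.5,0],"turn":0.08},{"grip":1,"linear":[-8.1,25.4,0],"turn":0.11}]'
python3 -c "
from h import *
st();p=to(.455,-.424,.08,.05)"
```

```text
time: 9.07
tcp_pos: [0.4954, -0.1611, 0.1998]
tool_rot: [3.128, 0.252, 0.009]
force: [0.3, 0.2, -1.0]
grip_width: 0.0237
grasp_force: 25.0
time: 9.7
tcp_pos: [0.4535, -0.4252, 0.1949]
tool_rot: [-3.138, -0.077, 0.003]
force: [0.5, 0.3, 0.1]
grip_width: 0.0237
grasp_force: 25.0
t 9.7 tcp [ 0.4535 -0.4252  0.1949] yaw 0.049 tilt 0.0035 F [0.5 0.3 0.1] w 0.0237 g 25.0 j [-0.93  0.64  1.52  0.    0.98  0.59]
lin [ 0.18 -0.08 11.49] turn -0.001
```

```bash
python3 -m pendant '[{"grip":1,"linear":[0.2,0,5],"turn":0},{"grip":1,"linear":[0.2,0,9],"turn":0},{"grip":1,"linear":[0.2,0,11.7],"turn":0},{"grip":1,"linear":[0.2,0,11.7],"turn":0}]'
python3 -m pendant '[{"grip":0.6,"linear":[0,0,0],"turn":0},{"grip":0.6,"linear":[0,0,0],"turn":0},{"grip":0.6,"linear":[0,0,-2],"turn":0},{"grip":0.6,"linear":[0,0,-7],"turn":0},{"grip":0.4,"linear":[0,0,-12],"turn":0}]'
python3 -c "
from h import *
st();im=snap('wrist','w2');p=to(.499,-.022,.2,-.02);p=to(.499,-.022,.108,-.02,p)"
```

```text
time: 10.2
tcp_pos: [0.4554, -0.4226, 0.0767]
tool_rot: [-3.136, -0.079, 0.005]
force: [-0.5, -0.1, -0.0]
grip_width: 0.0239
grasp_force: 25.0
time: 10.82
tcp_pos: [0.4568, -0.4239, 0.203]
tool_rot: [3.14, 0.08, 0.001]
force: [0.0, -0.6, 0.1]
grip_width: 0.0396
grasp_force: 0.0
t 10.82 tcp [ 0.4568 -0.4239  0.203 ] yaw 0.0508 tilt 0.0012 F [ 0.  -0.6  0.1] w 0.0396 g 0.0 j [-0.93  0.63  1.52  0.    0.99  0.59]
lin [  6.04 -40.21   0.62] turn 0.071
lin [0.  0.  9.2] turn 0.0
```

View pics/w2.png

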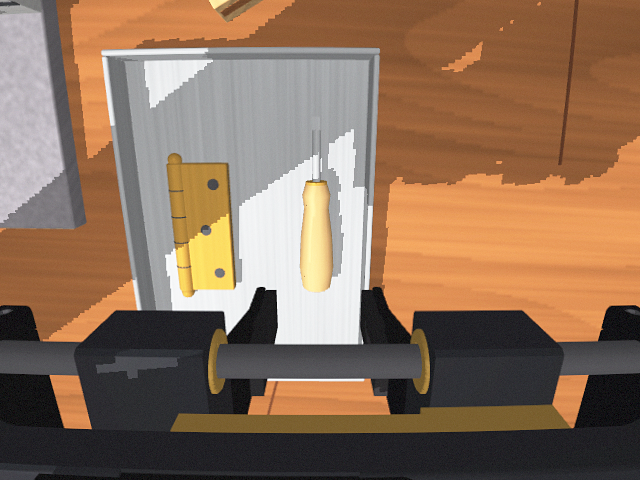

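The hinge (205,227) and bradawl (316,237) lie in the tray with a gap between them for the latch. Next is the latch.

```bash
python3 -m pendant '[{"grip":0,"linear":[0.8,-5,0],"turn":0},{"grip":0,"linear":[1.7,-11,0],"turn":0.02},{"grip":0,"linear":[2.6,-17,0],"turn":0.03},{"grip":0,"linear":[3.5,-23,0],"turn":0.05},{"grip":0,"linear":[4.4,-29,0],"turn":0.071}]' 
python3 -c "
from h import *
st();im=snap('wrist','w3');p=to(.499,-.022,.2,-.02);p=to(.499,-.022,.108,-.02,p)
im,c=load('w2');print(plane(c,[(267,190),(267,285)],.01))"
```

```text
time: 11.5
tcp_pos: [0.4864, -0.1304, 0.202]
tool_rot: [3.14, -0.034, 0.005]
force: [-0.1, 0.0, 0.6]
grip_width: 0.0849
grasp_force: 0.0
t 11.5 tcp [ 0.4864 -0.1304  0.202 ] yaw -0.0214 tilt 0.0034 F [-0.1  0.   0.6] w 0.0849 g 0.0 j [-0.48  0.5   1.82  0.    0.81  1.11]
lin [  1.28 -10.12   0.2 ] turn 0.002
lin [0.  0.  9.2] turn 0.0
[[ 0.48923978 -0.38397946]
 [ 0.41190363 -0.38483263]]
```

View pics/w3.png

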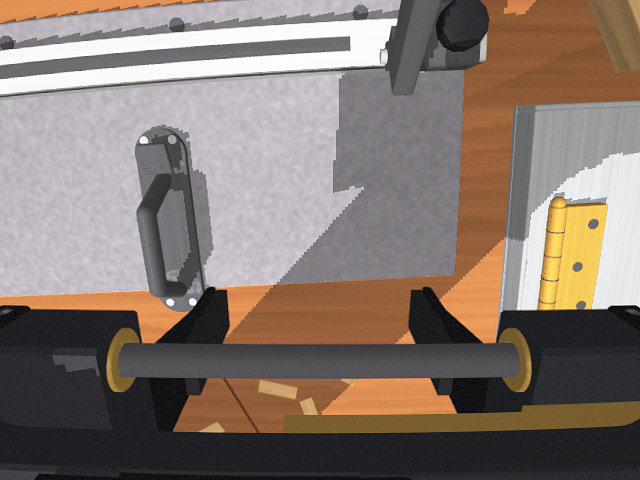

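The latch is still in its place, with the bar from (148,210) to (157,292).

```bash
python3 -c "
from h import *
im,c=load('w3');print(plane(c,[(148,210),(157,290)],.058),plane(c,[(161,126),(181,311)],.023))"
python3 -m pendant '[{"grip":0,"linear":[0.6,-5,0],"turn":0},{"grip":0,"linear":[1.3,-10.1,0],"turn":0},{"grip":0,"linear":[1.3,-10.1,3],"turn":0},{"grip":0,"linear":[1.3,-10.1,7],"turn":0},{"grip":0,"linear":[1.3,-10.1,9.4],"turn":0}]' 40
python3 -m pendant '[{"grip":1,"linear":[0,0,0],"turn":0},{"grip":1,"linear":[0,0,0],"turn":0},{"grip":1,"linear":[0,0,0],"turn":0},{"grip":1,"linear":[0,0,0],"turn":0},{"grip":1,"linear":[0,0,0],"turn":0}]'
python3 -m pendant '[{"grip":1,"linear":[0,0,0],"turn":0},{"grip":1,"linear":[0,0,0],"turn":0},{"grip":1,"linear":[0,0,-3],"turn":0},{"grip":1,"linear":[0,0,-6],"turn":0},{"grip":1,"linear":[0,0,-9.4],"turn":0}]'
python3 -c "
from h import *
st();p=to(.455,-.384,.2,.05);to(.455,-.384,.096,.05,p)"
```

```text
[[ 0.51930164 -0.02305501]
 [ 0.4638672  -0.02065132]] [[ 0.57049416 -0.02454859]
 [ 0.42991599 -0.02071031]]
time: 12.18
tcp_pos: [0.5013, -0.0312, 0.1062]
tool_rot: [3.141, -0.03, 0.002]
force: [-0.2, -0.1, -0.1]
grip_width: 0.0873
grasp_force: 0.0
time: 12.8
tcp_pos: [0.5012, -0.0314, 0.1068]
tool_rot: [3.141, -0.032, 0.001]
force: [-1.0, 0.2, -0.2]
grip_width: 0.0451
grasp_force: 0.0
time: 13.42
tcp_pos: [0.5006, -0.0313, 0.2007]
tool_rot: [-3.141, 0.032, 0.002]
force: [-0.1, 0.3, 0.3]
grip_width: 0.0018
grasp_force: 0.0
t 13.43 tcp [ 0.5006 -0.0313  0.2007] yaw -0.0202 tilt 0.0014 F [-0.1  0.3  0.3] w 0.0018 g 0.0 j [-0.29  0.5   1.83 -0.    0.81  1.31]
lin [-3.85 35.36  0.07] turn -0.07
lin [ 0.   0.  10.4] turn 0.0
```

```bash
python3 -m pendant '[{"grip":0,"linear":[-4,0,-2],"turn":0},{"grip":0,"linear":[-8,0,-5],"turn":0},{"grip":0,"linear":[-8,0,-5],"turn":0},{"grip":0,"linear":[-8,0,-5],"turn":0},{"grip":0,"linear":[-8,0,-5],"turn":0}]'
python3 - <<'E'
from h import *
st(); im,c=snap('wrist','w4')
g=im.max(2); m=((g<95)&(np.ptp(im.astype(int),axis=2)<25)).astype(np.uint8); 
m[300:]=0; m[:60]=0
m=cv2.morphologyEx(m,cv2.MORPH_OPEN,np.ones((3,3)))
n,l,s,ce=cv2.connectedComponentsWithStats(m)
for i in range(1,n):
    if s[i,4]>300: print(s[i],ce[i],cv2.minAreaRect(np.argwhere(l==i)[:,::-1].astype(np.float32)))
E
```

```text
time: 14.05
tcp_pos: [0.422, -0.03, 0.2497]
tool_rot: [-3.141, 0.032, 0.0]
force: [0.5, -0.3, 0.9]
grip_width: 0.0436
grasp_force: 0.0
t 14.05 tcp [ 0.422  -0.03    0.2497] yaw -0.0201 tilt 0.0 F [ 0.5 -0.3  0.9] w 0.0436 g 0.0 j [-0.34  0.33  1.97  0.    0.85  1.25]
[297  77  15  27 306] [304.62091503  88.62745098] ((304.0, 90.0), (26.0, 14.0), 90.0)
```

View pics/w4.png

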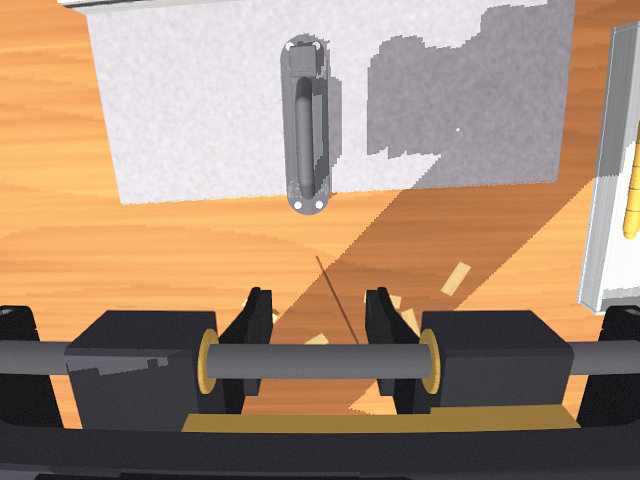

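The latch plate runs from (303,36) to (308,213), and the bar from (303,85) to (307,190).

```bash
python3 -c "
from h import *
im,c=load('w4');p=plane(c,[(303,85),(307,188)],.058);print(p,plane(c,[(303,36),(308,213)],.02)); d=p[0]-p[1];y=np.arctan2(d[1],d[0]);print(y)
x,yy=p.mean(0);q=to(x,yy,.2,y);to(x,yy,.107,y,q)"
```

```text
[[ 0.53012434 -0.02158217]
 [ 0.45814551 -0.02235482]] [[ 0.5689398  -0.0212256 ]
 [ 0.43029905 -0.02129897]]
0.01073394567120352
lin [ 7.22 -0.94  4.96] turn -0.031
lin [0.  0.  9.3] turn 0.0
```

```bash
python3 -m pendant '[{"grip":0,"linear":[4,-0.5,0],"turn":0},{"grip":0,"linear":[7.2,-0.9,3],"turn":-0.01},{"grip":0,"linear":[7.2,-0.9,7],"turn":-0.01},{"grip":0,"linear":[7.2,-0.9,11],"turn":-0.01},{"grip":0,"linear":[7.2,-0.9,14.3],"turn":-0.01}]' 40
python3 -m pendant '[{"grip":1,"linear":[0,0,0],"turn":0},{"grip":1,"linear":[0,0,0],"turn":0},{"grip":1,"linear":[0,0,0],"turn":0},{"grip":1,"linear":[0,0,0],"turn":0},{"grip":1,"linear":[0,0,0],"turn":0}]'
python3 -m pendant '[{"grip":1,"linear":[0,0,0],"turn":0},{"grip":1,"linear":[0,0,0],"turn":0},{"grip":1,"linear":[0,0,0],"turn":0},{"grip":1,"linear":[0,0,0],"turn":0},{"grip":1,"linear":[0,0,0],"turn":0}]'
python3 -m pendant '[{"grip":1,"linear":[0,0,-2],"turn":0},{"grip":1,"linear":[0,0,-5],"turn":0},{"grip":1,"linear":[0,0,-9],"turn":0},{"grip":1,"linear":[0,0,-9],"turn":0}]'
python3 -c "
from h import *
st();p=to(.455,-.384,.2,.04);to(.455,-.384,.096,.05,p)"
```

```text
time: 14.72
tcp_pos: [0.4934, -0.022, 0.1047]
tool_rot: [-3.141, 0.015, 0.003]
force: [-0.2, -1.4, -0.9]
grip_width: 0.0863
grasp_force: 0.0
time: 15.35
tcp_pos: [0.4935, -0.0222, 0.108]
tool_rot: [3.141, -0.016, 0.002]
force: [0.9, 0.4, -0.1]
grip_width: 0.0451
grasp_force: 0.0
time: 15.98
tcp_pos: [0.4931, -0.0221, 0.1071]
tool_rot: [-3.141, 0.016, 0.0]
force: [0.0, 0.7, -1.5]
grip_width: 0.0109
grasp_force: 40.0
time: 16.48
tcp_pos: [0.4946, -0.0225, 0.1992]
tool_rot: [3.14, -0.016, 0.009]
force: [0.1, -0.2, -3.3]
grip_width: 0.0105
grasp_force: 40.0
t 16.48 tcp [ 0.4946 -0.0225  0.1992] yaw -0.01 tilt 0.0059 F [ 0.1 -0.2 -3.3] w 0.0105 g 40.0 j [-0.27  0.5   1.85 -0.    0.79  1.31]
lin [-3.59 36.19 -0.04] turn -0.05
lin [ 0.   0.  10.4] turn -0.01
```

```bash
python3 -m pendant '[{"grip":1,"linear":[-0.5,5,0],"turn":0},{"grip":1,"linear":[-1,11,0],"turn":0},{"grip":1,"linear":[-1.7,17,0],"turn":-0.02},{"grip":1,"linear":[-2.4,23,0],"turn":-0.04},{"grip":1,"linear":[-3,29,0],"turn":-0.05}]'
python3 -m pendant '[{"grip":1,"linear":[-0.3,4,0],"turn":0},{"grip":1,"linear":[-0.3,5.5,0],"turn":0},{"grip":1,"linear":[-0.3,5.5,0],"turn":0},{"grip":1,"linear":[-0.3,5.5,0],"turn":0}]'
python3 -c "
from h import *
st();p=to(.455,-.385,.096,.04)"
```

```text
time: 17.1
tcp_pos: [0.4588, -0.313, 0.1951]
tool_rot: [-3.138, -0.062, 0.004]
force: [1.4, -0.3, -2.3]
grip_width: 0.0105
grasp_force: 40.0
time: 17.6
tcp_pos: [0.459, -0.3645, 0.1962]
tool_rot: [-3.138, -0.065, 0.003]
force: [0.1, 0.5, -3.4]
grip_width: 0.0102
grasp_force: 40.0
t 17.6 tcp [ 0.459  -0.3645  0.1962] yaw 0.0411 tilt 0.004 F [ 0.1  0.5 -3.4] w 0.0102 g 40.0 j [-0.86  0.6   1.62  0.    0.93  0.67]
lin [-0.46  2.06 10.02] turn 0.001
```

```bash
python3 -m pendant '[{"grip":1,"linear":[-0.4,2,0],"turn":0},{"grip":1,"linear":[-0.4,2.1,4],"turn":0},{"grip":1,"linear":[-0.4,2.1,8],"turn":0},{"grip":1,"linear":[-0.4,2.1,10.1],"turn":0},{"grip":1,"linear":[-0.4,2.1,10.1],"turn":0}]'
python3 -m pendant '[{"grip":0.6,"linear":[0,0,0],"turn":0},{"grip":0.6,"linear":[0,0,0],"turn":0},{"grip":0.6,"linear":[0,0,0],"turn":0},{"grip":0.6,"linear":[0,0,0],"turn":0},{"grip":0.6,"linear":[0,0,0],"turn":0}]'
python3 -m pendant '[{"grip":0.6,"linear":[0,0,-4],"turn":0},{"grip":0.6,"linear":[0,0,-9],"turn":0},{"grip":0.6,"linear":[0,0,-14],"turn":0},{"grip":1,"linear":[0,0,-20],"turn":0},{"grip":1,"linear":[0,0,-20],"turn":0}]'
python3 -c "
from h import *
st();im,c=snap('wrist','w5');p=to(.73,-.18,.29,.03);p=to(.73,-.18,.17,.03,p);to(.53,-.18,.17,.03,p)"
```

```text
time: 18.23
tcp_pos: [0.4558, -0.3875, 0.0948]
tool_rot: [-3.139, -0.064, 0.003]
force: [-0.6, 1.0, -3.2]
grip_width: 0.0104
grasp_force: 40.2
time: 18.85
tcp_pos: [0.4568, -0.3874, 0.0978]
tool_rot: [-3.141, -0.062, -0.002]
force: [0.6, 3.0, 7.0]
grip_width: 0.0343
grasp_force: 3.5
time: 19.48
tcp_pos: [0.4581, -0.3903, 0.3026]
tool_rot: [3.13, 0.063, 0.013]
force: [-0.0, -0.1, -0.8]
grip_width: 0.0221
grasp_force: 0.0
t 19.48 tcp [ 0.4581 -0.3903  0.3026] yaw 0.0401 tilt 0.0138 F [-0.  -0.1 -0.8] w 0.0221 g 0.0 j [-0.89  0.48  1.49 -0.    1.16  0.64]
lin [ 28.11 -19.79   0.95] turn 0.01
lin [ 0.  0. 12.] turn 0.0
lin [-19.99  -0.6    0.  ] turn 0.0
```

View pics/w5.png

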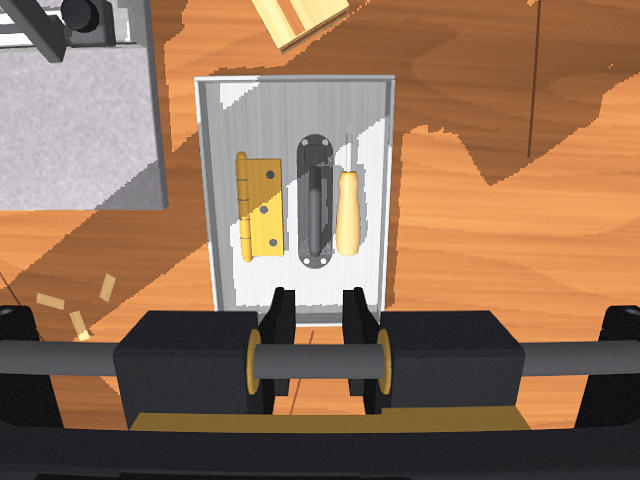

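All three pieces lie in the tray: hinge (262,208), latch (315,205), bradawl (348,212). Next is the flip stop.

```bash
python3 -m pendant '[{"grip":1,"linear":[4,-3,0],"turn":0},{"grip":1,"linear":[9,-6.5,0],"turn":0},{"grip":1,"linear":[14,-10,0],"turn":0},{"grip":1,"linear":[19,-13.5,0],"turn":0},{"grip":1,"linear":[24,-17,0],"turn":0.01}]'
python3 -m pendant '[{"grip":1,"linear":[4.1,-2.8,1],"turn":0},{"grip":1,"linear":[4.1,-2.8,5],"turn":0},{"grip":1,"linear":[4.1,-2.8,9],"turn":0},{"grip":1,"linear":[4.1,-2.8,12.9],"turn":0},{"grip":1,"linear":[4.1,-2.8,12.9],"turn":0}]' 
python3 -c "
from h import *
st();p=to(.55,-.18,.17,.03);to(.535,-.18,.118,.03,p)"
```

```text
time: 20.15
tcp_pos: [0.6898, -0.2071, 0.2938]
tool_rot: [-3.14, -0.046, 0.006]
force: [0.2, -0.3, 0.9]
grip_width: 0.0004
grasp_force: 0.0
time: 20.78
tcp_pos: [0.7258, -0.178, 0.1606]
tool_rot: [-3.136, -0.047, 0.019]
force: [0.7, 0.1, -0.9]
grip_width: 0.0003
grasp_force: 0.0
t 20.77 tcp [ 0.7258 -0.178   0.1606] yaw 0.0299 tilt 0.0132 F [ 0.7  0.1 -0.9] w 0.0003 g 0.0 j [-0.39  0.84  1.18 -0.    1.14  1.15]
lin [-17.59  -0.33  -0.72] turn -0.0
lin [-1.5  -0.04  5.2 ] turn 0.0
```

```bash
python3 -m pendant '[{"grip":1,"linear":[-3,-0.1,-0.7],"turn":0},{"grip":1,"linear":[-6,-0.1,-0.7],"turn":0},{"grip":1,"linear":[-9,-0.2,-0.7],"turn":0},{"grip":1,"linear":[-12,-0.2,-0.7],"turn":0},{"grip":1,"linear":[-15,-0.3,-0.7],"turn":0}]'
python3 -m pendant '[{"grip":1,"linear":[-3,0,0],"turn":0},{"grip":1,"linear":[-3.5,0,1],"turn":0},{"grip":1,"linear":[-3.8,0,2],"turn":0},{"grip":1,"linear":[-4,0,3],"turn":0},{"grip":1,"linear":[-4,0,4],"turn":0}]'
python3 -c "
from h import *
st()"
```

```text
time: 21.4
tcp_pos: [0.5806, -0.1818, 0.1763]
tool_rot: [3.139, 0.046, 0.01]
force: [2.4, 0.0, -0.9]
grip_width: 0.0004
grasp_force: 0.9
time: 22.02
tcp_pos: [0.5398, -0.1821, 0.1331]
tool_rot: [-3.141, -0.047, 0.001]
force: [-0.0, -0.0, 0.7]
grip_width: 0.0002
grasp_force: 0.4
t 22.02 tcp [ 0.5398 -0.1821  0.1331] yaw 0.0301 tilt 0.0005 F [-0.  -0.   0.7] w 0.0002 g 0.4 j [-0.52  0.68  1.7  -0.    0.76  1.02]
```

```bash
python3 -m pendant '[{"grip":1,"linear":[0,0,0.5],"turn":0},{"grip":1,"linear":[0,0,1],"turn":0},{"grip":1,"linear":[0,0,1.3],"turn":0},{"grip":1,"linear":[0,0,1.4],"turn":0},{"grip":1,"linear":[0,0,1.4],"turn":0}]'
python3 -c "
from h import *
st()"
```

```text
time: 22.65
tcp_pos: [0.5395, -0.1821, 0.1203]
tool_rot: [3.141, 0.047, 0.0]
force: [1.2, 0.2, -0.1]
grip_width: 0.0005
grasp_force: 0.0
t 22.65 tcp [ 0.5395 -0.1821  0.1203] yaw 0.0299 tilt 0.0002 F [ 1.2  0.2 -0.1] w 0.0005 g 0.0 j [-0.52  0.7   1.7   0.    0.74  1.02]
```

```bash
python3 -m pendant '[{"grip":1,"linear":[0,0,0.2],"turn":0},{"grip":1,"linear":[0,0,0.2],"turn":0},{"grip":1,"linear":[0,0,0.3],"turn":0},{"grip":1,"linear":[0,0,0.3],"turn":0}]'
python3 -m pendant '[{"grip":1,"linear":[0,0,-5],"turn":0},{"grip":1,"linear":[-4,0,-10],"turn":0},{"grip":0,"linear":[-8,-4,-15],"turn":0},{"grip":0,"linear":[-9,-8,-20],"turn":0},{"grip":0,"linear":[-9,-12,-20],"turn":0}]'
python3 -c "
from h import *
st();to(.44,.3,.35,0)"
```

```text
time: 23.15
tcp_pos: [0.5396, -0.1821, 0.1198]
tool_rot: [3.14, 0.047, 0.002]
force: [-2.9, 3.4, 16.6]
grip_width: 0.0004
grasp_force: 8.2
time: 23.78
tcp_pos: [0.4462, -0.0648, 0.3204]
tool_rot: [3.138, 0.043, 0.01]
force: [0.8, 0.6, 1.1]
grip_width: 0.0228
grasp_force: 0.0
t 23.77 tcp [ 0.4462 -0.0648  0.3204] yaw 0.0273 tilt 0.0071 F [0.8 0.6 1.1] w 0.0228 g 0.0 j [-0.39  0.25  1.82 -0.    1.06  1.15]
lin [  0.39 -36.48  -3.06] turn 0.027
```

The stop pushed back with 16.6 N, so it is at the end of its travel. Now I'll look at the stiles.

```bash
python3 -m pendant '[{"grip":0,"linear":[0,-5,-0.6],"turn":0},{"grip":0,"linear":[-1,-11,-1.2],"turn":0},{"grip":0,"linear":[-2,-17,-2],"turn":0},{"grip":0,"linear":[-3,-23,-3],"turn":0},{"grip":0,"linear":[-4,-29,-3],"turn":0.02}]'
python3 -m pendant '[{"grip":0,"linear":[-0.5,-6,0],"turn":0},{"grip":0,"linear":[-1,-12,0],"turn":0},{"grip":0,"linear":[-1,-14,0],"turn":0},{"grip":0,"linear":[-1,-14,0],"turn":0},{"grip":0,"linear":[-1,-14,0],"turn":0}]'
python3 - <<'E'
from h import *
st(); im,c=snap('wrist','w6')
E
```

```text
time: 24.4
tcp_pos: [0.397, 0.2258, 0.3483]
tool_rot: [-3.141, -0.014, -0.005]
force: [0.6, -0.5, 0.6]
grip_width: 0.0725
grasp_force: 0.0
time: 25.02
tcp_pos: [0.386, 0.3622, 0.347]
tool_rot: [3.14, 0.014, -0.001]
force: [-0.3, 0.2, -0.4]
grip_width: 0.0871
grasp_force: 0.0
t 25.02 tcp [0.386  0.3622 0.347 ] yaw 0.0086 tilt 0.0015 F [-0.3  0.2 -0.4] w 0.0871 g 0.0 j [ 0.54  0.33  1.6  -0.    1.21  2.11]
```

View pics/w6.png

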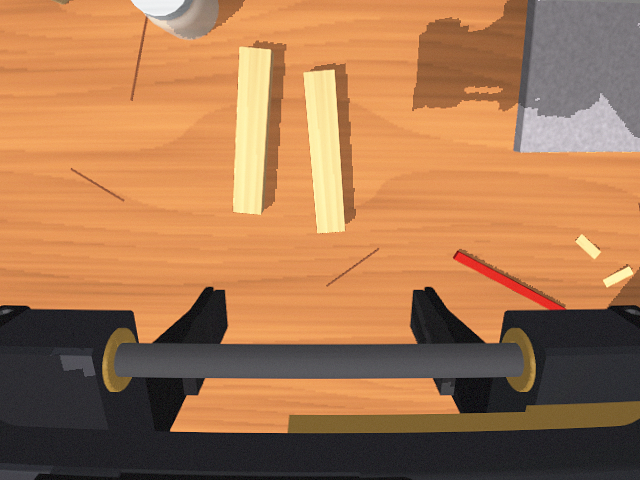

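Two stiles are visible. The right one has top corners (304,72), (333,70), (345,231), (317,233). The left one has (239,46), (271,48), (261,215), (233,213). The board's front-left corner is at (515,152).

```bash
python3 - <<'E'
from h import *
np.set_printoptions(precision=4,suppress=True)
im,c=load('w6')
hsv=cv2.cvtColor(im,cv2.COLOR_RGB2HSV); m=((hsv[...,0]>20)&(hsv[...,0]<32)&(hsv[...,2]>200)).astype(np.uint8)
m=cv2.morphologyEx(m,cv2.MORPH_OPEN,np.ones((5,5))); n,l,s,_=cv2.connectedComponentsWithStats(m)
for i in range(1,n):
    if s[i,4]>2000:
        box=cv2.boxPoints(cv2.minAreaRect(np.argwhere(l==i)[:,::-1].astype(np.float32))); q=plane(c,box,.024)
        e=[np.hypot(*(q[k]-q[(k+1)%4])) for k in range(4)]; k=int(np.argmax(e)); d=q[k]-q[(k+1)%4]; d*=np.sign(d[0])
        print(s[i],box.tolist(),'c',q.mean(0),'sides',np.array(e),'ang',np.arctan2(d[1],d[0]))
        x,y=q.mean(0); to(x,y,.13,np.arctan2(d[1],d[0]))
print(plane(c,[(515,152)],.018))
E
```

```text
[ 233   47   37  167 4833] [[232.15597534179688, 212.25648498535156], [239.0537109375, 46.710567474365234], [269.8335876464844, 47.99305725097656], [262.93585205078125, 213.53897094726562]] c [0.456  0.4335] sides [0.1692 0.0306 0.169  0.0343] ang -0.09219951829425846
lin [ 7.06 -7.11 21.7 ] turn 0.1
[ 304   71   40  162 4681] [[303.1765441894531, 72.19698333740234], [333.5172424316406, 70.08019256591797], [344.7228088378906, 230.69375610351562], [314.3821105957031, 232.810546875]] c [0.4346 0.356 ] sides [0.0305 0.1682 0.0342 0.1684] ang 0.07301326150745946
lin [ 4.85  0.62 21.71] turn -0.065
[[0.4414 0.148 ]]
```

```bash
python3 -m pendant '[{"grip":0.3,"linear":[2.5,0.3,5],"turn":-0.03},{"grip":0.3,"linear":[4.8,0.6,10],"turn":-0.065},{"grip":0.3,"linear":[4.85,0.6,15],"turn":-0.065},{"grip":0.3,"linear":[4.85,0.6,19],"turn":-0.065},{"grip":0.3,"linear":[4.85,0.6,22],"turn":-0.065}]' 30
python3 -m pendant '[{"grip":0.3,"linear":[0,0,2],"turn":0},{"grip":0.3,"linear":[0,0,4],"turn":0},{"grip":0.3,"linear":[0,0,5.2],"turn":0},{"grip":0.3,"linear":[0,0,5.2],"turn":0},{"grip":1,"linear":[0,0,5.2],"turn":0}]'
python3 -m pendant '[{"grip":1,"linear":[0,0,0],"turn":0},{"grip":1,"linear":[0,0,0],"turn":0},{"grip":1,"linear":[0,0,0],"turn":0},{"grip":1,"linear":[0,0,0],"turn":0},{"grip":1,"linear":[0,0,0],"turn":0}]'
python3 -c "
from h import *
st()"
python3 -m pendant '[{"grip":1,"linear":[0,0,-3],"turn":0},{"grip":1,"linear":[0,0,-7],"turn":0},{"grip":1,"linear":[0,0,-12],"turn":0},{"grip":1,"linear":[0,0,-12],"turn":0}]'
python3 -c "
from h import *
st();q=to(.553,-.07,.19,1.602)"
```

```text
time: 25.7
tcp_pos: [0.4347, 0.3561, 0.1257]
tool_rot: [3.138, 0.113, -0.003]
force: [-0.2, -0.9, 0.6]
grip_width: 0.0615
grasp_force: 0.0
time: 26.32
tcp_pos: [0.4351, 0.3581, 0.0759]
tool_rot: [-3.139, -0.117, -0.002]
force: [0.3, 0.3, 0.3]
grip_width: 0.0565
grasp_force: 0.0
time: 26.95
tcp_pos: [0.4346, 0.3583, 0.0756]
tool_rot: [-3.139, -0.118, -0.001]
force: [-0.5, -0.2, 4.6]
grip_width: 0.0318
grasp_force: 30.0
t 26.95 tcp [0.4346 0.3583 0.0756] yaw 0.075 tilt 0.0005 F [-0.5 -0.2  4.6] w 0.0318 g 30.0 j [ 0.49  0.77  1.73 -0.    0.64  1.99]
time: 27.45
tcp_pos: [0.4365, 0.3595, 0.1987]
tool_rot: [-3.135, -0.117, -0.012]
force: [0.3, 0.3, -1.4]
grip_width: 0.032
grasp_force: 30.0
t 27.45 tcp [0.4365 0.3595 0.1987] yaw 0.0748 tilt 0.0087 F [ 0.3  0.3 -1.4] w 0.032 g 30.0 j [0.49 0.57 1.68 0.   0.89 1.99]
lin [ 8.4  43.7   0.77] turn -1.527
```

```bash
python3 -m pendant '[{"grip":1,"linear":[1,5,0],"turn":-0.16},{"grip":1,"linear":[2.2,10,0],"turn":-0.32},{"grip":1,"linear":[3.4,15.5,0],"turn":-0.48},{"grip":1,"linear":[4.5,21,0],"turn":-0.64},{"grip":1,"linear":[5.5,27,0],"turn":-0.8}]' 
python3 -c "
from h import *
st();q=to(.553,-.06,.19,1.602)"
```

```text
time: 28.08
tcp_pos: [0.509, 0.0921, 0.1937]
tool_rot: [-2.842, -1.336, 0.003]
force: [1.1, 0.6, -0.6]
grip_width: 0.0316
grasp_force: 30.0
t 28.07 tcp [0.509  0.0921 0.1937] yaw 0.8788 tilt 0.0023 F [ 1.1  0.6 -0.6] w 0.0316 g 30.0 j [-0.04  0.53  1.79  0.    0.82  0.65]
lin [-8.91 13.09  0.36] turn -0.723
```

```bash
python3 -m pendant '[{"grip":1,"linear":[-2,3,0],"turn":-0.16},{"grip":1,"linear":[-4,6,0],"turn":-0.32},{"grip":1,"linear":[-6,9,0],"turn":-0.48},{"grip":1,"linear":[-8,12,0],"turn":-0.64},{"grip":1,"linear":[-8.9,13.1,0],"turn":-0.72}]' 
python3 -m pendant '[{"grip":1,"linear":[0,0,0],"turn":0},{"grip":1,"linear":[0,0,0],"turn":0},{"grip":1,"linear":[0,0,0],"turn":0}]' 
python3 -c "
from h import *
st();q=to(.552,-.065,.1,1.602);im,c=snap('wrist','w7')"
```

```text
time: 28.7
tcp_pos: [0.5527, -0.0606, 0.1936]
tool_rot: [-2.194, -2.246, 0.001]
force: [-0.1, 0.9, -0.3]
grip_width: 0.032
grasp_force: 30.0
time: 29.08
tcp_pos: [0.5521, -0.0577, 0.1948]
tool_rot: [-2.195, -2.246, 0.001]
force: [-0.4, 0.4, -0.8]
grip_width: 0.0317
grasp_force: 30.0
t 29.07 tcp [ 0.5521 -0.0577  0.1948] yaw 1.5938 tilt 0.0013 F [-0.4  0.4 -0.8] w 0.0317 g 30.0 j [-0.31  0.57  1.7   0.    0.88 -0.33]
lin [-0.74 -0.02  9.48] turn -0.008
```

View pics/w7.png

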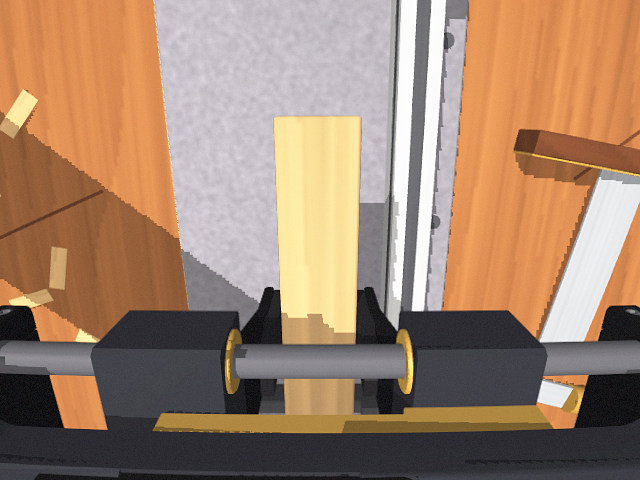

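The stile is held straight. Board front edge runs (156,0)–(188,300), and the fence front edge is near x=395. I'll use these to check the board's yaw.

```bash
python3 - <<'E'
from h import *
im,c=load('w7')
a=plane(c,[(156,5),(187,300)],.018);d=a[0]-a[1];print('front',a,np.arctan2(d[1],d[0]))
for row in (20,100,180,260): print(row,''.join('%4d'%v for v in im[row,380:412].mean(1)))
e=plane(c,[(281,300),(275,118),(360,118),(361,300)],.049);print(e)
E
```

```text
front [[ 0.44478178  0.09613269]
 [ 0.45020927 -0.10842044]] 1.597323508754005
20  192 192 189 191 194 197 197 203 202 202 188 171 168 169 177 137  80  60 116 162 197 245 252 252 251 251 252 251 251 252 252 253
100  190 191 189 187 187 189 188 187 176 172 171 179 140  83  61 116 163 215 248 252 252 252 252 252 252 252 252 253 253 253 255 255
180  193 193 194 194 193 175 168 172 171 164  60  80 131 183 228 252 252 251 252 252 252 252 252 251 251 252 254 252 180 106 114 115
260  127 126 137 134 136 140  94  50  79 145 156 186 195 191 191 193 215 255 253 252 252 253 255 225 101 113 116 114 109 111 107 108
[[ 0.52661362 -0.09124189]
 [ 0.52363673  0.02746408]
 [ 0.57414138  0.02864168]
 [ 0.58133601 -0.08991423]]
```

```bash
python3 -m pendant '[{"grip":1,"linear":[-0.7,0,3],"turn":-0.008},{"grip":1,"linear":[-0.7,0,6],"turn":-0.008},{"grip":1,"linear":[-0.7,0,8.5],"turn":-0.008},{"grip":1,"linear":[-0.7,0,9.9],"turn":-0.008},{"grip":1,"linear":[-0.7,0,9.9],"turn":-0.008}]' 
python3 -m pendant '[{"grip":1,"linear":[-0.8,0,0],"turn":0},{"grip":1,"linear":[-1.6,0,0],"turn":0},{"grip":1,"linear":[-2.0,0,0],"turn":0},{"grip":1,"linear":[-2.2,0,0],"turn":0},{"grip":1,"linear":[-2.2,0,0],"turn":0}]' 
python3 -c "
from h import *
st()"
```

```text
time: 29.75
tcp_pos: [0.5524, -0.0652, 0.0955]
tool_rot: [-2.186, -2.254, 0.001]
force: [-0.2, -0.6, -0.6]
grip_width: 0.0318
grasp_force: 30.0
time: 30.38
tcp_pos: [0.5535, -0.0879, 0.0964]
tool_rot: [2.188, 2.255, 0.0]
force: [0.9, 0.7, -0.4]
grip_width: 0.0314
grasp_force: 30.0
t 30.38 tcp [ 0.5535 -0.0879  0.0964] yaw 1.6009 tilt 0.0001 F [ 0.9  0.7 -0.4] w 0.0314 g 30.0 j [-0.36  0.74  1.73  0.    0.67 -0.39]
```

```bash
python3 -m pendant '[{"grip":1,"linear":[-0.2,0,0.2],"turn":0},{"grip":1,"linear":[-0.4,0,0.2],"turn":0},{"grip":1,"linear":[-0.5,0,0.2],"turn":0},{"grip":1,"linear":[-0.5,0,0.2],"turn":0}]' 
python3 -c "
from h import *
st()"
```

```text
time: 30.88
tcp_pos: [0.5534, -0.0898, 0.0942]
tool_rot: [-2.186, -2.252, -0.004]
force: [2.3, 9.9, 3.3]
grip_width: 0.0315
grasp_force: 30.0
t 30.88 tcp [ 0.5534 -0.0898  0.0942] yaw 1.6005 tilt 0.0043 F [2.3 9.9 3.3] w 0.0315 g 30.0 j [-0.36  0.74  1.73  0.01  0.67 -0.4 ]
```

```bash
python3 -m pendant '[{"grip":0.42,"linear":[0,0,0],"turn":0},{"grip":0.42,"linear":[0,0,0],"turn":0},{"grip":0.42,"linear":[0,0,0],"turn":0},{"grip":0.42,"linear":[0,0,-2],"turn":0},{"grip":0.42,"linear":[0,0,-6],"turn":0}]'
python3 -m pendant '[{"grip":1,"linear":[0,-2,0],"turn":0},{"grip":1,"linear":[0,-4.7,0],"turn":0},{"grip":1,"linear":[0,-4.7,0],"turn":0},{"grip":1,"linear":[0,-4.7,0],"turn":0},{"grip":1,"linear":[0,-4.7,0],"turn":0}]'
python3 -c "
from h import *
st();to(.507,-.085,.092,1.6);im,c=snap('wrist','w8')"
```

```text
time: 31.5
tcp_pos: [0.5525, -0.0928, 0.1534]
tool_rot: [-2.185, -2.252, 0.003]
force: [0.0, -0.4, -0.9]
grip_width: 0.0502
grasp_force: 0.0
time: 32.12
tcp_pos: [0.5079, -0.0945, 0.1542]
tool_rot: [2.186, 2.254, 0.001]
force: [0.3, 0.5, 0.1]
grip_width: 0.0082
grasp_force: 0.0
t 32.12 tcp [ 0.5079 -0.0945  0.1542] yaw 1.6014 tilt 0.0017 F [0.3 0.5 0.1] w 0.0082 g 0.0 j [-0.4   0.6   1.82  0.    0.72 -0.43]
lin [ 0.96 -0.07  6.22] turn 0.001
```

```bash
python3 -m pendant '[{"grip":1,"linear":[0.5,0,2],"turn":0},{"grip":1,"linear":[0.5,0,4],"turn":0},{"grip":1,"linear":[0.5,0,6.2],"turn":0},{"grip":1,"linear":[0.5,0,6.2],"turn":0}]'
python3 -m pendant '[{"grip":1,"linear":[0,1,0],"turn":0},{"grip":1,"linear":[0,2,0],"turn":0},{"grip":1,"linear":[0,3,0],"turn":0},{"grip":1,"linear":[0,4,0],"turn":0},{"grip":1,"linear":[0,4.3,0],"turn":0}]'
python3 -c "
from h import *
st()"
```

```text
time: 32.67
tcp_pos: [0.5061, -0.0888, 0.0909]
tool_rot: [-2.185, -2.253, 0.002]
force: [-0.4, 0.5, -0.0]
grip_width: 0.0005
grasp_force: 0.0
time: 33.3
tcp_pos: [0.5506, -0.0879, 0.0925]
tool_rot: [2.186, 2.254, 0.001]
force: [-0.2, -0.9, 0.4]
grip_width: 0.0004
grasp_force: 0.2
t 33.3 tcp [ 0.5506 -0.0879  0.0925] yaw 1.6016 tilt 0.0014 F [-0.2 -0.9  0.4] w 0.0004 g 0.2 j [-0.36  0.74  1.74 -0.    0.66 -0.39]
```

```bash
python3 -m pendant '[{"grip":1,"linear":[0,0.2,0],"turn":0},{"grip":1,"linear":[0,0.3,0],"turn":0},{"grip":1,"linear":[0,0.4,0],"turn":0},{"grip":1,"linear":[0,0.4,0],"turn":0}]'
python3 -c "
from h import *
st()"
```

```text
time: 33.8
tcp_pos: [0.5535, -0.0877, 0.0922]
tool_rot: [2.187, 2.255, 0.0]
force: [0.1, 0.3, 0.3]
grip_width: 0.0007
grasp_force: 0.1
t 33.8 tcp [ 0.5535 -0.0877  0.0922] yaw 1.6012 tilt 0.0001 F [0.1 0.3 0.3] w 0.0007 g 0.1 j [-0.36  0.74  1.73  0.    0.66 -0.39]
```

```bash
python3 -m pendant '[{"grip":1,"linear":[0,0.2,0],"turn":0},{"grip":1,"linear":[0,0.4,0],"turn":0},{"grip":1,"linear":[0,0.5,0],"turn":0},{"grip":1,"linear":[0,0.5,0],"turn":0}]'
python3 -c "
from h import *
st()"
```

```text
time: 34.3
tcp_pos: [0.5584, -0.0876, 0.0922]
tool_rot: [-2.187, -2.255, 0.0]
force: [-1.7, -0.8, 0.1]
grip_width: 0.0004
grasp_force: 0.4
t 34.3 tcp [ 0.5584 -0.0876  0.0922] yaw 1.6014 tilt 0.0002 F [-1.7 -0.8  0.1] w 0.0004 g 0.4 j [-0.35  0.75  1.72 -0.    0.67 -0.38]
```

```bash
python3 -m pendant '[{"grip":1,"linear":[0,0.1,0],"turn":0},{"grip":1,"linear":[0,0.2,0],"turn":0},{"grip":1,"linear":[0,0.3,0],"turn":0},{"grip":1,"linear":[0,0.3,0],"turn":0}]'
python3 -c "
from h import *
st()"
```

```text
time: 34.8
tcp_pos: [0.5588, -0.0874, 0.092]
tool_rot: [-2.183, -2.252, 0.006]
force: [-6.0, -2.8, 4.2]
grip_width: 0.0005
grasp_force: 3.6
t 34.8 tcp [ 0.5588 -0.0874  0.092 ] yaw 1.6022 tilt 0.0065 F [-6.  -2.8  4.2] w 0.0005 g 3.6 j [-0.35  0.75  1.72 -0.    0.68 -0.38]
```

```bash
python3 -m pendant '[{"grip":1,"linear":[0,-1.5,0],"turn":0},{"grip":1,"linear":[0,-2.5,-4],"turn":0.1},{"grip":0.3,"linear":[0,-6,-9],"turn":0.2},{"grip":0.3,"linear":[4,-10,-15],"turn":0.35},{"grip":0.3,"linear":[9,-14,-20],"turn":0.5}]'
python3 -c "
from h import *
st();q=to(.39,.42,.33,0)"
```

```text
time: 35.42
tcp_pos: [0.4386, -0.0238, 0.2694]
tool_rot: [2.681, 1.633, 0.005]
force: [0.7, 0.6, 0.5]
grip_width: 0.023
grasp_force: 0.0
t 35.42 tcp [ 0.4386 -0.0238  0.2694] yaw 1.094 tilt 0.0038 F [0.7 0.6 0.5] w 0.023 g 0.0 j [-0.31  0.31  1.91  0.    0.92  0.17]
lin [ 37.21 -24.66  -6.09] turn 1.094
```

```bash
python3 -m pendant '[{"grip":0.3,"linear":[4.5,-3,-1],"turn":0.16},{"grip":0.3,"linear":[9,-6,-2],"turn":0.32},{"grip":0.3,"linear":[13.5,-9,-3],"turn":0.48},{"grip":0.3,"linear":[18,-12,-4],"turn":0.64},{"grip":0.3,"linear":[23,-15.3,-5],"turn":0.8}]'
python3 -c "
from h import *
st();q=to(.38,.42,.33,0)"
```

```text
time: 36.05
tcp_pos: [0.4084, 0.239, 0.3162]
tool_rot: [-3.101, -0.5, -0.004]
force: [1.4, 0.5, 0.6]
grip_width: 0.0607
grasp_force: 0.0
t 36.05 tcp [0.4084 0.239  0.3162] yaw 0.3199 tilt 0.003 F [1.4 0.5 0.6] w 0.0607 g 0.0 j [0.29 0.29 1.77 0.   1.08 1.54]
lin [  3.   -18.08  -1.37] turn 0.32
```

```bash
python3 -m pendant '[{"grip":0.3,"linear":[1,-6,-1],"turn":0.16},{"grip":0.3,"linear":[2,-12,-1],"turn":0.32},{"grip":0.3,"linear":[3,-18,-1.4],"turn":0.32},{"grip":0.3,"linear":[3,-18,-1.4],"turn":0.32},{"grip":0.3,"linear":[3,-18,-1.4],"turn":0.32}]'
python3 - <<'E'
from h import *
st()
np.set_printoptions(precision=4,suppress=True)
im,c=snap('wrist','w9')
hsv=cv2.cvtColor(im,cv2.COLOR_RGB2HSV); m=((hsv[...,0]>20)&(hsv[...,0]<32)&(hsv[...,2]>200)).astype(np.uint8); m[300:]=0
m=cv2.morphologyEx(m,cv2.MORPH_OPEN,np.ones((5,5))); n,l,s,_=cv2.connectedComponentsWithStats(m)
for i in range(1,n):
    if s[i,4]>2000:
        box=cv2.boxPoints(cv2.minAreaRect(np.argwhere(l==i)[:,::-1].astype(np.float32))); q=plane(c,box,.024)
        e=[np.hypot(*(q[k]-q[(k+1)%4])) for k in range(4)]; k=int(np.argmax(e)); d=q[k]-q[(k+1)%4]; d*=np.sign(d[0])
        print(s[i],'c',q.mean(0),'sides',np.array(e),'ang',np.arctan2(d[1],d[0]))
        x,y=q.mean(0); to(x,y,.075,np.arctan2(d[1],d[0]))
E
```

```text
time: 36.67
tcp_pos: [0.3788, 0.417, 0.3291]
tool_rot: [3.141, 0.01, -0.0]
force: [0.6, 0.3, -0.2]
grip_width: 0.0608
grasp_force: 0.0
t 36.67 tcp [0.3788 0.417  0.3291] yaw 0.0064 tilt 0.0004 F [ 0.6  0.3 -0.2] w 0.0608 g 0.0 j [ 0.64  0.4   1.55 -0.    1.19  2.2 ]
[ 281   36   45  176 5478] c [0.4558 0.4347] sides [0.1687 0.0309 0.1689 0.0347] ang -0.08972603333116964
lin [ 7.69 -1.82 25.4 ] turn 0.095
```

```bash
python3 -m pendant '[{"grip":0.3,"linear":[3.5,-0.8,5],"turn":0.05},{"grip":0.3,"linear":[7.7,-1.8,10],"turn":0.095},{"grip":0.3,"linear":[7.7,-1.8,15],"turn":0.095},{"grip":0.3,"linear":[7.7,-1.8,19],"turn":0.095},{"grip":0.3,"linear":[7.7,-1.8,20],"turn":0.095}]' 30
python3 -m pendant '[{"grip":0.3,"linear":[0,0,2],"turn":0},{"grip":0.3,"linear":[0,0,4],"turn":0},{"grip":0.3,"linear":[0,0,5.3],"turn":0},{"grip":0.3,"linear":[0,0,5.3],"turn":0},{"grip":1,"linear":[0,0,5.3],"turn":0}]'
python3 -m pendant '[{"grip":1,"linear":[0,0,0],"turn":0},{"grip":1,"linear":[0,0,0],"turn":0},{"grip":1,"linear":[0,0,0],"turn":0},{"grip":1,"linear":[0,0,0],"turn":0},{"grip":1,"linear":[0,0,0],"turn":0}]'
python3 -c "
from h import *
st()"
python3 -m pendant '[{"grip":1,"linear":[0,0,-3],"turn":0},{"grip":1,"linear":[0,0,-7],"turn":0},{"grip":1,"linear":[0,0,-12],"turn":0},{"grip":1,"linear":[0,0,-12],"turn":0},{"grip":1,"linear":[0,0,-12],"turn":0}]'
python3 -c "
from h import *
st();q=to(.515,-.05,.19,1.602)"
```

```text
time: 37.35
tcp_pos: [0.4554, 0.4325, 0.1266]
tool_rot: [3.134, -0.145, -0.008]
force: [-0.4, -0.5, 0.4]
grip_width: 0.0611
grasp_force: 0.0
time: 37.98
tcp_pos: [0.4563, 0.4358, 0.0768]
tool_rot: [-3.138, 0.141, -0.001]
force: [0.2, 0.6, -0.7]
grip_width: 0.0571
grasp_force: 0.0
time: 38.6
tcp_pos: [0.4562, 0.4354, 0.0767]
tool_rot: [-3.138, 0.141, -0.001]
force: [-0.3, -0.4, 3.9]
grip_width: 0.0322
grasp_force: 30.0
t 38.6 tcp [0.4562 0.4354 0.0767] yaw -0.0897 tilt 0.0004 F [-0.3 -0.4  3.9] w 0.0322 g 30.0 j [ 0.59  0.82  1.55 -0.    0.77  2.25]
time: 39.22
tcp_pos: [0.4555, 0.4351, 0.1958]
tool_rot: [3.138, -0.141, -0.002]
force: [-0.7, -0.6, -1.0]
grip_width: 0.0316
grasp_force: 30.0
t 39.23 tcp [0.4555 0.4351 0.1958] yaw -0.0898 tilt 0.0013 F [-0.7 -0.6 -1. ] w 0.0316 g 30.0 j [0.59 0.65 1.5  0.   0.99 2.25]
lin [10.28 47.78  0.6 ] turn -1.692
```

```bash
python3 -m pendant '[{"grip":1,"linear":[1,5,0],"turn":-0.16},{"grip":1,"linear":[2.2,10,0],"turn":-0.32},{"grip":1,"linear":[3.4,15.5,0],"turn":-0.48},{"grip":1,"linear":[4.5,21,0],"turn":-0.64},{"grip":1,"linear":[5.7,27,0],"turn":-0.82}]' 
python3 -c "
from h import *
st();q=to(.524,-.045,.19,1.602)"
```

```text
time: 39.85
tcp_pos: [0.4873, 0.1645, 0.1945]
tool_rot: [-2.939, -1.108, 0.006]
force: [1.4, -0.1, -1.3]
grip_width: 0.0316
grasp_force: 30.0
t 39.85 tcp [0.4873 0.1645 0.1945] yaw 0.721 tilt 0.0039 F [ 1.4 -0.1 -1.3] w 0.0316 g 30.0 j [ 0.11  0.53  1.8  -0.    0.82  0.96]
lin [-11.07  18.17   0.44] turn -0.881
```

```bash
python3 -m pendant '[{"grip":1,"linear":[-2.2,3.6,0],"turn":-0.17},{"grip":1,"linear":[-4.4,7.2,0],"turn":-0.35},{"grip":1,"linear":[-6.6,10.8,0],"turn":-0.53},{"grip":1,"linear":[-8.8,14.4,0],"turn":-0.7},{"grip":1,"linear":[-11,18.1,0],"turn":-0.88}]' 
python3 -m pendant '[{"grip":1,"linear":[0,0,0],"turn":0},{"grip":1,"linear":[0,0,0],"turn":0},{"grip":1,"linear":[0,0,0],"turn":0}]' 
python3 -c "
from h import *
st();q=to(.525,-.06,.097,1.602);im,c=snap('wrist','w10')"
```

```text
time: 40.48
tcp_pos: [0.5229, -0.0435, 0.1944]
tool_rot: [-2.185, -2.252, 0.003]
force: [1.1, 0.1, -0.4]
grip_width: 0.0319
grasp_force: 30.0
time: 40.85
tcp_pos: [0.5231, -0.0411, 0.1956]
tool_rot: [-2.192, -2.248, 0.001]
force: [0.1, 0.1, -0.0]
grip_width: 0.0315
grasp_force: 30.0
t 40.85 tcp [ 0.5231 -0.0411  0.1956] yaw 1.596 tilt 0.0024 F [ 0.1  0.1 -0. ] w 0.0315 g 30.0 j [-0.29  0.54  1.77  0.    0.83 -0.32]
lin [-1.9   0.16  9.86] turn -0.006
```

View pics/w10.png

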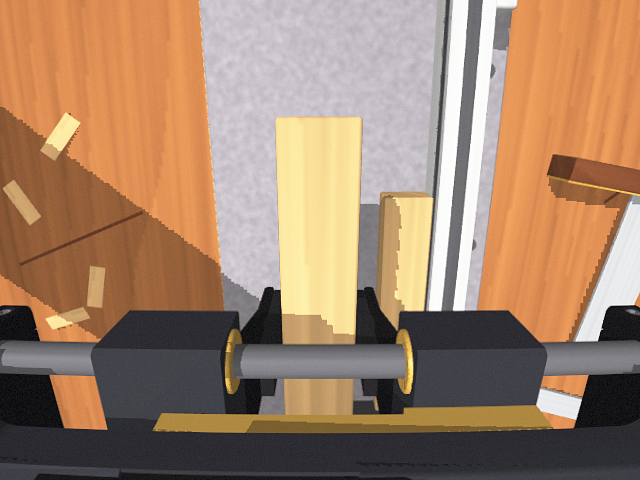

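Stile 1 lies against the fence, with its end at (405,195). Stile 2 is held straight with a clear gap, so I'll lower it and push it to the stop.

```bash
python3 -m pendant '[{"grip":1,"linear":[-1,0.2,3],"turn":-0.006},{"grip":1,"linear":[-1.9,0.2,6],"turn":-0.006},{"grip":1,"linear":[-1.9,0.2,8.5],"turn":-0.006},{"grip":1,"linear":[-1.9,0.2,9.9],"turn":-0.006},{"grip":1,"linear":[-1.9,0.2,9.9],"turn":-0.006}]' 
python3 -m pendant '[{"grip":1,"linear":[-0.8,0,0],"turn":0},{"grip":1,"linear":[-1.6,0,0],"turn":0},{"grip":1,"linear":[-2.2,0,0],"turn":0},{"grip":1,"linear":[-2.4,0,0],"turn":0},{"grip":1,"linear":[-2.4,0,0],"turn":0}]' 
python3 -c "
from h import *
st()"
```

```text
time: 41.52
tcp_pos: [0.526, -0.0606, 0.0966]
tool_rot: [-2.185, -2.255, 0.001]
force: [-0.2, -0.9, -0.2]
grip_width: 0.0317
grasp_force: 30.0
time: 42.15
tcp_pos: [0.5273, -0.0856, 0.0975]
tool_rot: [2.188, 2.254, 0.0]
force: [-0.3, -1.0, -0.3]
grip_width: 0.0316
grasp_force: 30.0
t 42.15 tcp [ 0.5273 -0.0856  0.0975] yaw 1.6007 tilt 0.0002 F [-0.3 -1.  -0.3] w 0.0316 g 30.0 j [-0.37  0.72  1.8   0.    0.62 -0.4 ]
```

```bash
python3 -m pendant '[{"grip":1,"linear":[-0.2,0,0.3],"turn":0},{"grip":1,"linear":[-0.4,0,0.3],"turn":0},{"grip":1,"linear":[-0.6,0,0.3],"turn":0},{"grip":1,"linear":[-0.7,0,0.3],"turn":0},{"grip":1,"linear":[-0.7,0,0.3],"turn":0}]' 
python3 -c "
from h import *
st()"
```

```text
time: 42.78
tcp_pos: [0.5273, -0.0903, 0.0947]
tool_rot: [-2.187, -2.253, -0.003]
force: [0.5, 8.5, 5.3]
grip_width: 0.0317
grasp_force: 30.0
t 42.77 tcp [ 0.5273 -0.0903  0.0947] yaw 1.6006 tilt 0.0028 F [0.5 8.5 5.3] w 0.0317 g 30.0 j [-0.38  0.72  1.8   0.    0.62 -0.41]
```

```bash
python3 -m pendant '[{"grip":0.5,"linear":[0,0,0],"turn":0},{"grip":0.5,"linear":[0,0,0],"turn":0},{"grip":0.5,"linear":[0,0,0],"turn":0},{"grip":0.5,"linear":[0,0,-2],"turn":0},{"grip":0.5,"linear":[0,0,-6],"turn":0}]'
python3 -m pendant '[{"grip":1,"linear":[0.3,-2,0],"turn":0},{"grip":1,"linear":[0.3,-4.5,0],"turn":0},{"grip":1,"linear":[0.3,-4.5,0],"turn":0},{"grip":1,"linear":[0.3,-4.5,0],"turn":0},{"grip":1,"linear":[0.3,-4.5,0],"turn":0}]'
python3 -m pendant '[{"grip":1,"linear":[0,0,2],"turn":0},{"grip":1,"linear":[0,0,4],"turn":0},{"grip":1,"linear":[0,0,6.1],"turn":0},{"grip":1,"linear":[0,0,6.1],"turn":0}]'
python3 -c "
from h import *
st()"
```

```text
time: 43.4
tcp_pos: [0.5264, -0.0924, 0.1534]
tool_rot: [-2.185, -2.252, 0.003]
force: [0.0, -0.8, 0.9]
grip_width: 0.0436
grasp_force: 0.0
time: 44.02
tcp_pos: [0.4836, -0.0911, 0.1543]
tool_rot: [2.186, 2.254, 0.001]
force: [0.2, -0.3, 0.0]
grip_width: 0.0032
grasp_force: 0.0
time: 44.52
tcp_pos: [0.4823, -0.0906, 0.092]
tool_rot: [-2.185, -2.254, 0.001]
force: [-0.3, 0.3, -0.7]
grip_width: 0.0004
grasp_force: 0.0
t 44.52 tcp [ 0.4823 -0.0906  0.092 ] yaw 1.6015 tilt 0.0025 F [-0.3  0.3 -0.7] w 0.0004 g 0.0 j [-0.41  0.7   1.91  0.    0.53 -0.44]
```

```bash
python3 -m pendant '[{"grip":1,"linear":[0,1,0],"turn":0},{"grip":1,"linear":[0,2,0],"turn":0},{"grip":1,"linear":[0,3,0],"turn":0},{"grip":1,"linear":[0,3.8,0],"turn":0},{"grip":1,"linear":[0,4.2,0],"turn":0}]'
python3 -m pendant '[{"grip":1,"linear":[0,0.1,0],"turn":0},{"grip":1,"linear":[0,0.25,0],"turn":0},{"grip":1,"linear":[0,0.4,0],"turn":0},{"grip":1,"linear":[0,0.4,0],"turn":0}]'
python3 -c "
from h import *
st()"
```

```text
time: 45.15
tcp_pos: [0.5251, -0.0894, 0.0935]
tool_rot: [2.186, 2.255, 0.0]
force: [-0.4, -0.3, 0.4]
grip_width: 0.0002
grasp_force: 0.2
time: 45.65
tcp_pos: [0.5267, -0.0891, 0.0931]
tool_rot: [-2.184, -2.253, 0.003]
force: [-5.2, -2.0, 2.0]
grip_width: 0.0004
grasp_force: 2.5
t 45.65 tcp [ 0.5267 -0.0891  0.0931] yaw 1.6017 tilt 0.004 F [-5.2 -2.   2. ] w 0.0004 g 2.5 j [-0.38  0.72  1.8  -0.    0.62 -0.41]
```

```bash
python3 -m pendant '[{"grip":1,"linear":[0,-1.5,0],"turn":0},{"grip":1,"linear":[0,-2,-4],"turn":0},{"grip":0.76,"linear":[4,-1,-7],"turn":0},{"grip":0.76,"linear":[9,1,-7],"turn":0},{"grip":0.76,"linear":[11.5,3.5,-7],"turn":0}]'
python3 -m pendant '[{"grip":0.76,"linear":[0,0,0],"turn":0},{"grip":0.76,"linear":[0,0,0],"turn":0},{"grip":0.76,"linear":[0,0,0],"turn":0}]'
python3 -c "
from h import *
st();p=to(.564,.026,.093,1.602)
im,c=snap('wrist','w11')"
```

```text
time: 46.28
tcp_pos: [0.5605, 0.029, 0.1642]
tool_rot: [2.185, 2.255, 0.003]
force: [-0.2, 0.4, 0.1]
grip_width: 0.0183
grasp_force: 0.0
time: 46.65
tcp_pos: [0.5592, 0.0259, 0.1631]
tool_rot: [-2.188, -2.253, 0.001]
force: [0.1, -0.4, 0.1]
grip_width: 0.0211
grasp_force: 0.0
t 46.65 tcp [0.5592 0.0259 0.1631] yaw 1.5999 tilt 0.0009 F [ 0.1 -0.4  0.1] w 0.0211 g 0.0 j [-0.15  0.62  1.71  0.    0.81 -0.18]
lin [-0.01  0.49  7.01] turn -0.002
```

```bash
python3 -m pendant '[{"grip":0.76,"linear":[0,0.4,3],"turn":0},{"grip":0.76,"linear":[0,0.4,6],"turn":0},{"grip":0.76,"linear":[0,0.4,6.8],"turn":0},{"grip":0.76,"linear":[-0.8,0.4,6.9],"turn":0},{"grip":0.76,"linear":[-1.5,0.4,6.9],"turn":0}]'
python3 -m pendant '[{"grip":0.76,"linear":[-0.2,0,0],"turn":0},{"grip":0.76,"linear":[-0.5,0,0],"turn":0},{"grip":0.76,"linear":[-0.7,0,0],"turn":0},{"grip":0.76,"linear":[-0.8,0,0],"turn":0},{"grip":0.76,"linear":[-0.8,0,0],"turn":0}]'
python3 -c "
from h import *
st()"
```

```text
time: 47.32
tcp_pos: [0.5649, 0.0109, 0.0952]
tool_rot: [2.187, 2.254, 0.002]
force: [-0.9, -0.4, 0.1]
grip_width: 0.021
grasp_force: 0.0
time: 47.95
tcp_pos: [0.5647, 0.0074, 0.0953]
tool_rot: [-2.187, -2.252, -0.007]
force: [1.6, 13.5, 4.0]
grip_width: 0.0211
grasp_force: 7.0
t 47.95 tcp [0.5647 0.0074 0.0953] yaw 1.5997 tilt 0.0052 F [ 1.6 13.5  4. ] w 0.0211 g 7.0 j [-0.19  0.74  1.72  0.01  0.68 -0.22]
```

```bash
python3 -m pendant '[{"grip":0.76,"linear":[1.5,0,0],"turn":0},{"grip":0.76,"linear":[1.5,0,-4],"turn":0},{"grip":0.76,"linear":[1.5,0,-10],"turn":0},{"grip":0.76,"linear":[-3,-5,-16],"turn":0},{"grip":0.76,"linear":[-9,-10,-22],"turn":0.18}]'
python3 -m pendant '[{"grip":0.76,"linear":[-5,-1,0],"turn":0.18},{"grip":0.76,"linear":[-8,-2,0],"turn":0.36},{"grip":0.76,"linear":[-8,-2,0],"turn":0.54},{"grip":0.76,"linear":[-8,-2,0],"turn":0.72},{"grip":0.76,"linear":[-8,-2,0],"turn":0.9}]'
python3 -m pendant '[{"grip":0.76,"linear":[0,0,0],"turn":0.16},{"grip":0.76,"linear":[0,0,0],"turn":0.32},{"grip":0.76,"linear":[0,0,0],"turn":0.48},{"grip":0.76,"linear":[0,0,0],"turn":0.49},{"grip":0.76,"linear":[0,0,0],"turn":0.49}]'
python3 -c "
from h import *
st(); snap('wrist','w12');snap('scene','s1')"
```

```text
time: 48.58
tcp_pos: [0.4983, -0.0512, 0.2766]
tool_rot: [2.383, 2.045, 0.0]
force: [-0.4, -0.6, 0.7]
grip_width: 0.0209
grasp_force: 0.0
time: 49.2
tcp_pos: [0.467, -0.1272, 0.275]
tool_rot: [3.038, 0.8, -0.0]
force: [0.2, -0.2, 0.5]
grip_width: 0.0208
grasp_force: 0.0
time: 49.82
tcp_pos: [0.4673, -0.127, 0.2749]
tool_rot: [3.141, 0.053, -0.0]
force: [-0.1, -0.4, -0.3]
grip_width: 0.0212
grasp_force: 0.0
t 49.83 tcp [ 0.4673 -0.127   0.2749] yaw 0.0336 tilt 0.0002 F [-0.1 -0.4 -0.3] w 0.0212 g 0.0 j [-0.5   0.36  1.8  -0.    0.98  1.04]
```

View pics/w12.png

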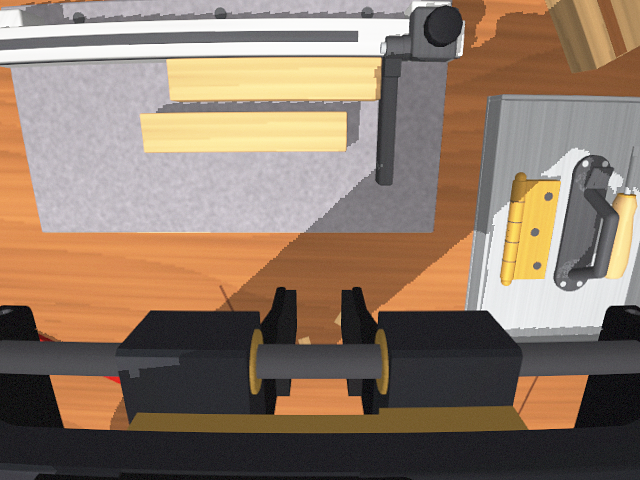

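The picture shows that stile 2 has been knocked aside. It now lies at (246,132), away from the stop and from stile 1. Stile 1 is still at the fence and stop, and the flag is down. I'll measure and push it back.

```bash
cat > chk.py <<'E'
from h import *
import sys
np.set_printoptions(precision=4,suppress=True)
def chk(f,lo=60,hi=300):
    im,c=load(f)
    hsv=cv2.cvtColor(im,cv2.COLOR_RGB2HSV); m=((hsv[...,0]>18)&(hsv[...,0]<34)&(hsv[...,2]>200)&(hsv[...,1]>50)&(hsv[...,1]<170)).astype(np.uint8); m[240:]=0; m[:,:100]=0;m[:,480:]=0
    m=cv2.morphologyEx(m,cv2.MORPH_OPEN,np.ones((5,5))); n,l,s,_=cv2.connectedComponentsWithStats(m)
    for i in range(1,n):
        if s[i,4]>1500:
            box=cv2.boxPoints(cv2.minAreaRect(np.argwhere(l==i)[:,::-1].astype(np.float32))); q=plane(c,box,.042)
            e=[np.hypot(*(q[k]-q[(k+1)%4])) for k in range(4)]; k=int(np.argmax(e)); d=q[k]-q[(k+1)%4]; d*=np.sign(d[1])
            print(s[i],'c',q.mean(0),'sides',np.array(e),'ang',np.arctan2(d[1],d[0])); print(q)
if __name__=='__main__': chk(sys.argv[1])
E
python3 chk.py w12
python3 -c "
from h import *
_,c=load('w12');print(plane(c,[(141,114),(346,112),(347,150),(144,152)],.042),plane(c,[(167,60),(167,100),(378,99)],.042))"
```

```text
[ 167   58  214   42 8515] c [ 0.5829 -0.0872] sides [0.1673 0.0306 0.1716 0.0309] ang 1.599989308102793
[[ 0.5959 -0.0035]
 [ 0.6005 -0.1708]
 [ 0.57   -0.1731]
 [ 0.565  -0.0015]]
[ 141  112  205   40 7818] c [ 0.541  -0.0621] sides [0.1666 0.0304 0.171  0.031 ] ang 1.606291583377152
[[ 0.5536  0.021 ]
 [ 0.5591 -0.1455]
 [ 0.5287 -0.1473]
 [ 0.5226  0.0236]]
[[ 0.55297491  0.02095599]
 [ 0.55900663 -0.14632415]
 [ 0.5289532  -0.14875912]
 [ 0.52238368  0.02116892]] [[ 0.59442584 -0.00343414]
 [ 0.56425448 -0.00145821]
 [ 0.56996969 -0.17144591]]
```

```bash
python3 -c "
from h import *
to(.538,.052,.20,1.602)"
```

```text
lin [  7.65 -17.67   7.48] turn -1.569
```

```bash
python3 -m pendant '[{"grip":1,"linear":[2,-5,2],"turn":-0.17},{"grip":1,"linear":[4,-10,4],"turn":-0.34},{"grip":1,"linear":[6,-15,6],"turn":-0.51},{"grip":1,"linear":[7.6,-17.6,7.5],"turn":-0.68},{"grip":1,"linear":[7.6,-17.6,7.5],"turn":-0.85}]'
python3 -m pendant '[{"grip":1,"linear":[0,0,0],"turn":-0.17},{"grip":1,"linear":[0,0,0],"turn":-0.34},{"grip":1,"linear":[0,0,0],"turn":-0.51},{"grip":1,"linear":[0,0,0],"turn":-0.72},{"grip":1,"linear":[0,0,0],"turn":-0.72}]'
python3 -c "
from h import *
st();p=to(.538,.05,.094,1.602);to(.539,.02,.094,1.602,p)"
```

```text
time: 50.55
tcp_pos: [0.5381, 0.0534, 0.1985]
tool_rot: [-2.834, -1.354, 0.002]
force: [-0.3, 0.1, 0.5]
grip_width: 0.0007
grasp_force: 0.0
time: 51.18
tcp_pos: [0.5379, 0.0512, 0.1998]
tool_rot: [-2.187, -2.255, 0.0]
force: [-0.5, 0.1, -0.7]
grip_width: 0.0006
grasp_force: 0.0
t 51.17 tcp [0.5379 0.0512 0.1998] yaw 1.6012 tilt 0.0001 F [-0.5  0.1 -0.7] w 0.0006 g 0.0 j [-0.11  0.55  1.73 -0.    0.86 -0.14]
lin [-1.200e-01  1.000e-02  1.058e+01] turn -0.001
lin [-3.    0.01  0.  ] turn 0.0
```

```bash
python3 -m pendant '[{"grip":1,"linear":[0,0,3],"turn":0},{"grip":1,"linear":[0,0,6],"turn":0},{"grip":1,"linear":[0,0,9],"turn":0},{"grip":1,"linear":[0,0,10.6],"turn":0},{"grip":1,"linear":[0,0,10.6],"turn":0}]'
python3 -m pendant '[{"grip":1,"linear":[-0.8,0,0],"turn":0},{"grip":1,"linear":[-1.6,0,0],"turn":0},{"grip":1,"linear":[-2.4,0,0],"turn":0},{"grip":1,"linear":[-3.2,0,0],"turn":0},{"grip":1,"linear":[-3.8,0,0],"turn":0}]'
python3 -m pendant '[{"grip":1,"linear":[-0.2,0,0],"turn":0},{"grip":1,"linear":[-0.4,0,0],"turn":0},{"grip":1,"linear":[-0.6,0,0],"turn":0},{"grip":1,"linear":[-0.6,0,0],"turn":0}]'
python3 -c "
from h import *
st()"
```

```text
time: 51.8
tcp_pos: [0.5374, 0.0512, 0.0929]
tool_rot: [-2.187, -2.253, 0.002]
force: [-0.4, -0.6, 0.5]
grip_width: 0.0005
grasp_force: 0.0
time: 52.42
tcp_pos: [0.5391, 0.0124, 0.094]
tool_rot: [2.188, 2.254, 0.0]
force: [0.3, -0.8, 0.4]
grip_width: 0.0005
grasp_force: 0.2
time: 52.92
tcp_pos: [0.5391, 0.0072, 0.0937]
tool_rot: [-2.187, -2.255, 0.0]
force: [-0.4, 0.5, -0.0]
grip_width: 0.0003
grasp_force: 0.0
t 52.92 tcp [0.5391 0.0072 0.0937] yaw 1.6016 tilt 0.0002 F [-0.4  0.5 -0. ] w 0.0003 g 0.0 j [-0.19  0.73  1.79 -0.    0.63 -0.22]
```

```bash
python3 -m pendant '[{"grip":1,"linear":[1,0,0],"turn":0},{"grip":1,"linear":[1,0,-5],"turn":0},{"grip":1,"linear":[-2,-3,-6],"turn":0},{"grip":1,"linear":[-6,-4.8,-6],"turn":0},{"grip":1,"linear":[-9.6,-4.8,-6],"turn":0}]'
python3 -m pendant '[{"grip":1,"linear":[0,0,0],"turn":0},{"grip":1,"linear":[0,0,2],"turn":0},{"grip":1,"linear":[0,0,4],"turn":0},{"grip":1,"linear":[0,0,6],"turn":0},{"grip":1,"linear":[0,0,6],"turn":0}]'
python3 -c "
from h import *
st()"
```

```text
time: 53.55
tcp_pos: [0.4925, -0.09, 0.1541]
tool_rot: [-2.185, -2.255, 0.001]
force: [1.5, -0.2, -0.2]
grip_width: 0.0008
grasp_force: 0.0
time: 54.18
tcp_pos: [0.4932, -0.0885, 0.0926]
tool_rot: [-2.183, -2.254, 0.002]
force: [-0.4, -0.0, 0.1]
grip_width: 0.0007
grasp_force: 0.0
t 54.17 tcp [ 0.4932 -0.0885  0.0926] yaw 1.6026 tilt 0.0041 F [-0.4 -0.   0.1] w 0.0007 g 0.0 j [-0.4   0.71  1.88  0.    0.56 -0.43]
```

```bash
python3 -m pendant '[{"grip":1,"linear":[0,0.8,0],"turn":0},{"grip":1,"linear":[0,1.6,0],"turn":0},{"grip":1,"linear":[0,2.4,0],"turn":0},{"grip":1,"linear":[0,2.9,0],"turn":0},{"grip":1,"linear":[0,3.2,0],"turn":0}]'
python3 -m pendant '[{"grip":1,"linear":[0,0.1,0],"turn":0},{"grip":1,"linear":[0,0.25,0],"turn":0},{"grip":1,"linear":[0,0.35,0],"turn":0},{"grip":1,"linear":[0,0.4,0],"turn":0}]'
python3 -c "
from h import *
st()"
```

```text
time: 54.8
tcp_pos: [0.5264, -0.0893, 0.094]
tool_rot: [2.187, 2.255, -0.0]
force: [-1.3, -0.7, 0.3]
grip_width: 0.0005
grasp_force: 0.4
time: 55.3
tcp_pos: [0.527, -0.0889, 0.0935]
tool_rot: [-2.182, -2.252, 0.007]
force: [-8.0, -2.9, 6.8]
grip_width: 0.0002
grasp_force: 4.0
t 55.3 tcp [ 0.527  -0.0889  0.0935] yaw 1.6022 tilt 0.0077 F [-8.  -2.9  6.8] w 0.0002 g 4.0 j [-0.38  0.72  1.8  -0.    0.63 -0.4 ]
```

Packed in x. Now the end push on both stiles again.

```bash
python3 -m pendant '[{"grip":1,"linear":[0,-1.5,0],"turn":0},{"grip":1,"linear":[0,-2,-4],"turn":0},{"grip":0.76,"linear":[4,-1,-7],"turn":0},{"grip":0.76,"linear":[9,1,-7],"turn":0},{"grip":0.76,"linear":[11.5,3.8,-7],"turn":0}]'
python3 -m pendant '[{"grip":0.76,"linear":[0,0,0],"turn":0},{"grip":0.76,"linear":[0,0,2],"turn":0},{"grip":0.76,"linear":[0,0,5],"turn":0},{"grip":0.76,"linear":[0,0,6.8],"turn":0},{"grip":0.76,"linear":[0,0,6.8],"turn":0}]'
python3 -c "
from h import *
st()"
```

```text
time: 55.92
tcp_pos: [0.5646, 0.0292, 0.1646]
tool_rot: [2.186, 2.256, 0.002]
force: [0.0, -1.3, -0.2]
grip_width: 0.0191
grasp_force: 0.0
time: 56.55
tcp_pos: [0.5635, 0.0265, 0.0945]
tool_rot: [-2.186, -2.252, 0.003]
force: [0.7, 0.3, -0.2]
grip_width: 0.021
grasp_force: 0.0
t 56.55 tcp [0.5635 0.0265 0.0945] yaw 1.6004 tilt 0.0035 F [ 0.7  0.3 -0.2] w 0.021 g 0.0 j [-0.15  0.74  1.72  0.    0.68 -0.18]
```

```bash
python3 -m pendant '[{"grip":0.76,"linear":[-0.8,0,0],"turn":0},{"grip":0.76,"linear":[-1.5,0,0],"turn":0},{"grip":0.76,"linear":[-1.8,0,0],"turn":0},{"grip":0.76,"linear":[-2,0,0],"turn":0},{"grip":0.76,"linear":[-2,0,0],"turn":0}]'
python3 -m pendant '[{"grip":0.76,"linear":[-0.1,0,0],"turn":0},{"grip":0.76,"linear":[-0.2,0,0],"turn":0},{"grip":0.76,"linear":[-0.35,0,0],"turn":0},{"grip":0.76,"linear":[-0.35,0,0],"turn":0}]'
python3 -c "
from h import *
st()"
python3 -m pendant '[{"grip":0.76,"linear":[1.5,0,0],"turn":0},{"grip":0.76,"linear":[1.5,0,-4],"turn":0},{"grip":0.76,"linear":[1.5,0,-10],"turn":0},{"grip":0.76,"linear":[-3,-5,-16],"turn":0},{"grip":0.76,"linear":[-9,-10,-22],"turn":0.18}]'
python3 -m pendant '[{"grip":0.76,"linear":[-5,-1,0],"turn":0.18},{"grip":0.76,"linear":[-8,-2,0],"turn":0.36},{"grip":0.76,"linear":[-8,-2,0],"turn":0.54},{"grip":0.76,"linear":[-8,-2,0],"turn":0.72},{"grip":0.76,"linear":[-8,-2,0],"turn":0.9}]'
python3 -m pendant '[{"grip":0.76,"linear":[0,0,0],"turn":0.16},{"grip":0.76,"linear":[0,0,0],"turn":0.32},{"grip":0.76,"linear":[0,0,0],"turn":0.48},{"grip":0.76,"linear":[0,0,0],"turn":0.49},{"grip":0.76,"linear":[0,0,0],"turn":0.49}]'
python3 -c "
from h import *
st(); snap('wrist','w13');snap('scene','s2')"; python3 chk.py w13
```

```text
time: 57.18
tcp_pos: [0.5656, 0.0078, 0.0966]
tool_rot: [2.188, 2.254, 0.003]
force: [0.7, 4.6, 2.9]
grip_width: 0.021
grasp_force: 2.2
time: 57.68
tcp_pos: [0.5655, 0.0073, 0.0967]
tool_rot: [-2.188, -2.251, -0.008]
force: [1.3, 16.5, 4.1]
grip_width: 0.0212
grasp_force: 7.9
t 57.67 tcp [0.5655 0.0073 0.0967] yaw 1.5993 tilt 0.0057 F [ 1.3 16.5  4.1] w 0.0212 g 7.9 j [-0.19  0.74  1.72  0.01  0.68 -0.22]
time: 58.3
tcp_pos: [0.4989, -0.0517, 0.2779]
tool_rot: [2.383, 2.045, -0.001]
force: [-0.5, -0.1, 0.0]
grip_width: 0.0206
grasp_force: 0.0
time: 58.92
tcp_pos: [0.4677, -0.1277, 0.2764]
tool_rot: [3.038, 0.8, -0.001]
force: [-0.0, -0.1, -0.6]
grip_width: 0.0209
grasp_force: 0.0
time: 59.55
tcp_pos: [0.468, -0.1275, 0.2763]
tool_rot: [3.141, 0.053, -0.0]
force: [1.0, 0.4, 0.7]
grip_width: 0.0211
grasp_force: 0.0
t 59.55 tcp [ 0.468  -0.1275  0.2763] yaw 0.0335 tilt 0.0003 F [1.  0.4 0.7] w 0.0211 g 0.0 j [-0.5   0.36  1.79 -0.    0.98  1.04]
[ 167   59  213   42 8483] c [ 0.5832 -0.0872] sides [0.1674 0.0307 0.1717 0.0311] ang 1.6060994124636239
[[ 0.5958 -0.0034]
 [ 0.6014 -0.1707]
 [ 0.5708 -0.1731]
 [ 0.5648 -0.0016]]
[ 171  102  205   40 7906] c [ 0.5506 -0.0873] sides [0.1654 0.0307 0.1697 0.0311] ang 1.6013089814878128
[[ 0.5636 -0.0046]
 [ 0.5684 -0.1699]
 [ 0.5377 -0.1721]
 [ 0.5326 -0.0025]]
```

View pics/w13.png

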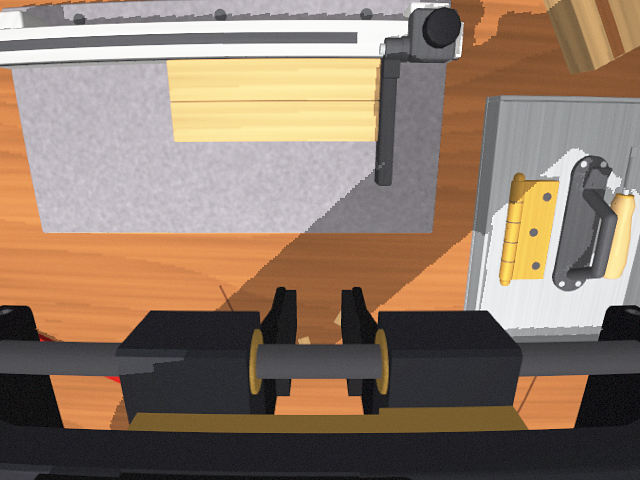

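The picture shows both stiles tight together at the fence (170–380, 59–141), with their ends at the lowered stop. The three hardware pieces are in the tray.

```bash
python3 -c "
from plant import r
print(r.close_job())"
```

```text
the job is handed in; nothing more can be done
None
```

I handed the job in at about 60 s: the hinge, latch and bradawl are in the tray, the stop is fully down, and both stiles lie flat and tight against the fence, each other and the stop. Stile 2 got knocked aside once and I pushed it back; the hand-in returned no verdict.

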